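Lock out the bench isolator with a snap hook

TASK

Lock out the bench isolator so that nobody can switch it on: pick up the snap hook by its handle and push its sprung gate straight onto the near limb of the upright steel loop on the isolator box until the gate flicks shut behind the limb, then draw it back with a steady tug of about 10 N to prove that the gate holds. Leave the hook lying flat on the isolator's top, clipped on the loop, and let go of it. Be gentle: never load the loop with more than 25 N, and leave the other things on the bench where they are.

Things in the scene. Friction and masses are not known exactly. Their poses are not given: they have to be found in the camera images.
- hook: snap hook, about 0.17 kg, lying flat: black straight handle 90 mm long (x), 18 mm wide (y), 22 mm tall (z); at its +x end, on a 9 mm round shank, a steel jaw 10 mm thick (z = 6 to 16 mm) with its mouth towards +x. Origin: under the middle of the handle, on its underside; z is up. The jaw reaches y = -13 to 21 mm and is 39 mm long.
- shank (a point): on the hook's handle, where the shank leaves it (hook frame x = 45, y = 0, z = 11 mm). The shank's length is adjustable: the back of the jaw stands E = 0 to 24 mm ahead of this point, differently each time and not measured; it does not shift in use. Ahead of it: flat inner back of the bowl 8 mm + E, closed gate's axis 31 mm + E, tip of the nose 39 mm + E. Let the limb enter on the line y = 0, within 2 mm.
- gate (a joint): swing of the gate, a 5 mm round bar across the mouth from its hinge at hook y = 12 mm to the nose (a fixed wall, inner face at y = -6 mm): 0 = shut (the spring drives it there), grows as it folds inward, up to 1.45 rad. It takes 5 to 9 N to push it onto the limb, over about 18 mm, then the force falls away as it flicks shut; 2 to 7 mm on, the limb meets the rigid back of the bowl.
- isolator: isolator box, fixed on the bench: flat, grey, 250 x 130 mm, top 35 mm above the bench, with the loop on it and a rotary switch handle (20 mm high) behind the loop. Origin: at bench height right under the axis of the loop's near limb; the box reaches x = -160 to 90 mm, y = -65 to 65 mm. Its top is flat and free from x = -160 mm to the loop.
- loop: upright rigid staple of 7 mm round steel bar, in its own x-z plane: two vertical limbs 34 mm apart, straight for 30 mm above the box's top, joined by an arch (51 mm high in all). Origin: on the near limb's axis at the height of the box's top; x points horizontally from near to far limb, the direction to push the hook; z is up.
- driver: a screwdriver 180 mm long, lying; bystander
- xlr: lying metal connector barrel, 19 mm thick, 75 mm long; bystander
- capacitor: upright black can, 35 mm across, 50 mm high; bystander
- cup: white cup, 76 mm across, 85 mm high; bystander
Not all that is in view belongs to the job. Leave any orange or pink look-alike of the hook alone.

How it is judged:
On the way, in this order (a step that is already met when the one before it is completed fails the run):
1. the limb of the loop pushes the gate open, in the mouth of the hook (value of joint gate above 0.4 rad and horizontal distance between jaw_c0 and loop below 0.033 m and x of loop in the frame of hook above 0.05 m and y of loop in the frame of hook between -0.01 and 0.012 m and z of hook in the frame of loop below 0.03 m), for 0.05 s.
2. the gate has flicked shut with the limb deep in the bowl (value of joint gate below 0.12 rad and horizontal distance between jaw_c0 and loop below 0.017 m and x of loop in the frame of hook above 0.05 m and y of loop in the frame of hook between -0.01 and 0.012 m and z of hook in the frame of loop below 0.03 m), for 0.1 s.
3. the hook is tugged back: the shut gate bears on the limb with more than 5 N (value of joint gate below 0.12 rad and contact force between hook and loop above 5 N and horizontal distance between jaw_c0 and loop between 0.0175 and 0.0245 m and x of loop in the frame of hook above 0.05 m and y of loop in the frame of hook between -0.01 and 0.012 m and z of hook in the frame of loop below 0.03 m), for 0.1 s.
At the end, for the whole second after the job is handed in: The hook lies still and flat (within 0.12 rad, underside within 6 mm of the box's top) on the isolator with the near limb of the loop inside its bowl (limb axis less than 24.5 mm from the middle of the jaw's back wall, y = -10 to 12 mm in the hook's frame) and the gate shut (under 0.12 rad) (value of joint gate below 0.12 rad and horizontal distance between jaw_c0 and loop below 0.0245 m and x of loop in the frame of hook above 0.05 m and y of loop in the frame of hook between -0.01 and 0.012 m and z of hook in the frame of loop below 0.03 m and z of hook in the frame of loop below 0.006 m and angle between hook's own z axis and vertical below 0.12 rad and linear speed of hook below 0.02 m/s); the robot touches nothing.
It fails at once if the loop is loaded by the hook with more than 25 N (contact force between hook and loop above 25 N).
It fails at once if a bystander is moved more than 30 mm (distance of any of driver, xlr, capacitor, cup from where it was at the start of the episode above 0.03 m).
It also fails if it takes over 56 s, if anything falls off the work surface, if the arm or the gripper's body presses on something with over 40 N, if the wrist force passes 120 N, or if a joint passes its speed limit or range.

ROBOT

A 6-joint arm with a two-finger parallel gripper is mounted at the origin on the work surface. World frame = base frame: x ahead of the robot, y to its left, z up, the work surface at z = 0. Lengths are in m, angles in rad, forces in N, time in s.
With the tool pointing down it reaches from about 0.35 to 0.725 m from the base axis. Payload 4.3 kg.
Tool frame: the origin (TCP) lies at the very end of the fingers, on their centre line; the grasp point (between the pads) lies 19 mm behind it (manip.grip_point_offset is the distance from the TCP to the grasp point, in m); z points along the fingers, y is the direction in which the jaws open and shut (so a half turn about z gives the same grasp; the last joint's range is limited). The gripper opens to 85 mm and grips with 20 to 120 N. Pads are 22 mm wide; open, the fingers measure 114 mm over their backs; the gripper's body (76 mm by 85 mm) begins 54 mm behind the grasp point. The pads swing forward as they close: fully open they stand 13 mm farther back than shut.
Start: joints at [-1.432, 0.377, 0.081, 1.274, 0, 1.46], TCP at [0.142, -0.557, 0.231] pointing down, gripper open.
Joint ranges: [-2.72, 2.72], [-0.84, 1.66], [-1.02, 1.22], [-1.77, 2.12], [-1.37, 1.28], [-3.14, 3.14]. Speed limits (rad/s): [2.57, 2.57, 3.14, 3.14, 3.14, 3.14].

INTERFACE

Orientations are given as a unit quaternion [x, y, z, w].
In Python, from plant import manip gives the robot as it stands.
- The arm moves only by the shell command python3 -m pendant 'ROWS' [FORCE]. ROWS is JSON, a list of rows, each an object of numbers: "tx", "ty", "tz": the shift along the tool's x, y, z in cm; "wx", "wy", "wz": the turn, a rotation vector about the tool's x, y, z in degrees; "gripper": the opening, from 0 (shut) to 1 (fully open). In form: [{"tx": .., "ty": .., "tz": .., "wx": .., "wy": .., "wz": .., "gripper": ..}, ...]. A call has exactly 5 rows; each row is the pose to reach, as a shift and turn from the pose measured when the call began, along the tool's axes at that moment; what a row does not reach only later rows make up. A row lasts 1/10 s, in which the tool goes at most 50 mm and 8.59 degrees, less where a joint would pass 70% of its speed; a pose out of reach is approached as far as the arm can. A call with a gripper value outside its range is refused whole. The fingers move at their own pace and stop on an object; FORCE is the grip in N (left out, the last holds). Time passes only in rows, so rows that repeat a pose let the fingers close, or fill a call up. It gives the time, the measured TCP pose, the force and the opening at its end, in the units of the state.
- manip.observe(): the state, without advancing time (a new reading comes with each control period).
- manip.grab_frame(name): name is "side" or "top"; returns a dict with "img" (480x640x3 uint8, blue, green, red), "z_map" (480x640 float32, m along the optical axis (not along the pixel's ray), 0 where there is no reading), "fx", "fy", "cx", "cy" (pixels), "k1" (the pictures are not rectified: a ray, as slopes to the right and down, at radius r is drawn at 1 + k1 r^2 times it, then the intrinsics apply), "R" (3x3) and "t" (3): a world point X has camera coordinates R X + t. Camera axes: x right, y down, z forward; pixel columns grow to the right and rows downward; lengths in m; the calibration is good to about 2 mm. A picture is of the moment at which its call begins.
- manip.close_job(): hands the job in, once; it reports no verdict.
The state is a dict: "clock": time; "qpos": joint angles; "joint_velocities": joint speeds; "effort": joint torques, N m; "tool_pos": TCP position; "tcp_rot": TCP orientation; "force": force on the tool from outside, world axes, zero at the start; "torque": the same for the moment, N m; "finger_gap": finger opening in m.
Only numpy, scipy, OpenCV 4.12 (cv2) and the standard library are available. Lean on these libraries where they do the work, as an engineer would, in place of code of your own. Each camera call takes 0.05 s, during which the arm holds its last target.

## Working session

There is one attempt and no reset: what is moved stays moved. The work goes in short steps, Python scripts to look and compute and a shell command to move; the robot and the scene stay as the last step left them, time stands still between calls to the robot, and variables do not carry over. Pictures are saved under pics/ and viewed, and the job is handed in when it is done.

```bash
ls; mkdir -p pics
python3 - <<'E'
from plant import manip
import cv2
print(manip.observe(), manip.grip_point_offset)
for n in("side","top"):
    f=manip.grab_frame(n); cv2.imwrite(f"pics/{n}0.png",f["img"])
    print(n,{k:f[k] for k in("fx","fy","cx","cy","k1","R","t")}, (f["z_map"]>0).mean())
E
```

```text
pics
{'clock': 0.0, 'qpos': array([-1.43230538e+00,  3.78078580e-01,  7.96000780e-02,  1.27439251e+00,
        3.14445156e-06,  1.46051369e+00]), 'joint_velocities': array([-3.33315567e-04,  6.97279597e-05,  1.48989548e-03, -2.91364377e-04,
        1.01214963e-03, -9.11145011e-04]), 'effort': array([ 7.34225086e-04, -4.63605487e+01,  2.69874877e+01,  2.11190694e-02,
        5.26164320e-05, -1.04819899e-07]), 'tool_pos': array([ 0.14149787, -0.55663059,  0.23034202]), 'tcp_rot': array([ 9.92273398e-01,  1.24066220e-01, -1.30582719e-05, -1.03726067e-03]), 'force': array([-0.71644877,  1.23460376,  0.05547721]), 'torque': array([ 0.01925621,  0.06457846, -0.01732554]), 'finger_gap': 0.08527696385162119} 0.0187
side {'fx': 623.9462420421124, 'fy': 623.9462420421124, 'cx': 320.2715431318274, 'cy': 244.25707915967803, 'k1': -0.13702504588552025, 'R': array([[-0.80356649, -0.59519831,  0.00445655],
       [-0.38317122,  0.51155402, -0.76908537],
       [ 0.45547855, -0.61971885, -0.63913053]]), 't': array([0.41553983, 0.24878083, 1.37192118])} 0.9960677083333334
top {'fx': 506.3261413255499, 'fy': 506.3261413255499, 'cx': 319.00134499451, 'cy': 240.98889530183646, 'k1': -0.08844533792400003, 'R': array([[-0.00581329, -0.99984848,  0.01640781],
       [-0.98505131,  0.0029008 , -0.17223678],
       [ 0.17216309, -0.01716379, -0.98491892]]), 't': array([0.01409158, 0.51995878, 1.1752423 ])} 0.996201171875
```

View pics/top0.png

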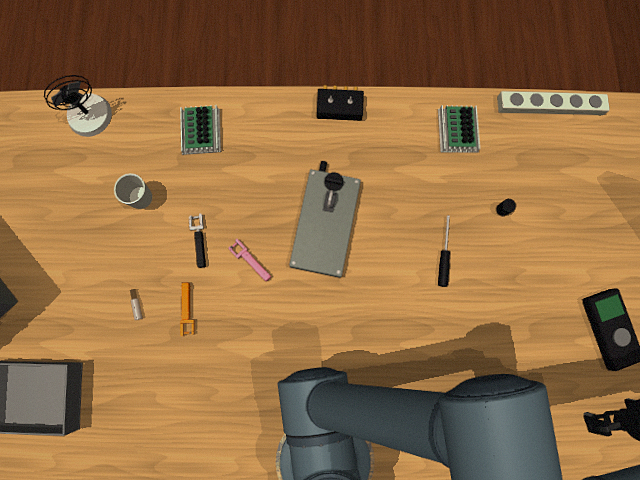

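View pics/side0.png

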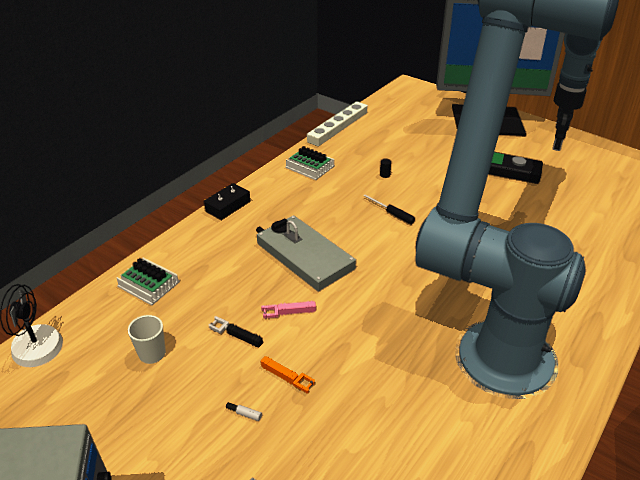

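Candidates for the hook: black handle with steel jaw (top 200,240), pink look-alike (250,260), orange look-alike (187,308), driver with a black handle (444,265). I choose the black and steel one at (200,240) and check it in a close crop.

```bash
cat > h.py <<'E'
import numpy as np, cv2
from plant import manip
def cam(n):
    f=manip.grab_frame(n); f["K"]=np.array([[f["fx"],0,f["cx"]],[0,f["fy"],f["cy"]],[0,0,1.]]); return f
def slopes(f,px):
    p=np.asarray(px,float).reshape(-1,2); d=(p-[f["cx"],f["cy"]])/[f["fx"],f["fy"]]
    u=d.copy()
    for _ in range(20): u=d/(1+f["k1"]*(u**2).sum(1,keepdims=True))
    return u
def rays(f,px):
    u=slopes(f,px); C=-f["R"].T@f["t"]; return C,np.c_[u,np.ones(len(u))]@f["R"]
def plane(f,px,z):
    C,D=rays(f,px); return C+D*((z-C[2])/D[:,2])[:,None]
def depth(f,px):
    p=np.asarray(px,float).reshape(-1,2); z=f["z_map"][np.round(p[:,1]).astype(int),np.round(p[:,0]).astype(int)]
    C,D=rays(f,p); return C+D*z[:,None]
def tri(f,p,g,q):
    C1,d1=rays(f,p);C2,d2=rays(g,q);A=np.c_[d1[0],-d2[0]];s=np.linalg.lstsq(A,C2-C1,rcond=None)[0]
    a=C1+s[0]*d1[0];b=C2+s[1]*d2[0];return (a+b)/2,np.linalg.norm(a-b)
def proj(f,X):
    c=np.atleast_2d(X)@f["R"].T+f["t"]; u=c[:,:2]/c[:,2:]; u=u*(1+f["k1"]*(u**2).sum(1,keepdims=True))
    return u*[f["fx"],f["fy"]]+[f["cx"],f["cy"]]
def crop(f,x,y,w,h,s,name):
    cv2.imwrite(name,cv2.resize(f["img"][y:y+h,x:x+w],None,fx=s,fy=s,interpolation=cv2.INTER_CUBIC))
E
python3 - <<'E'
from h import *
t=cam("top"); s=cam("side")
a=cv2.resize(t["img"][200:280,170:250],None,fx=5,fy=5,interpolation=2)
b=cv2.resize(s["img"][300:370,190:270],(400,350),interpolation=2)
c=np.zeros((400,800,3),np.uint8);c[:,:400]=a;c[:350,400:]=b;cv2.imwrite("pics/hk.png",c)
a=cv2.resize(t["img"][155:285,280:380],(400,520),interpolation=2)
b=cv2.resize(s["img"][205:295,250:365],(400,313),interpolation=2)
c=np.zeros((520,800,3),np.uint8);c[:,:400]=a;c[:313,400:]=b;cv2.imwrite("pics/iso.png",c)
E
```

```text
(no output)
```

View pics/hk.png

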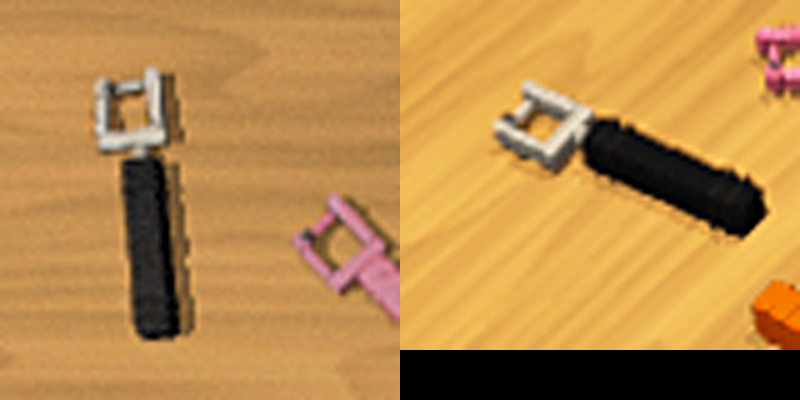

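View pics/iso.png

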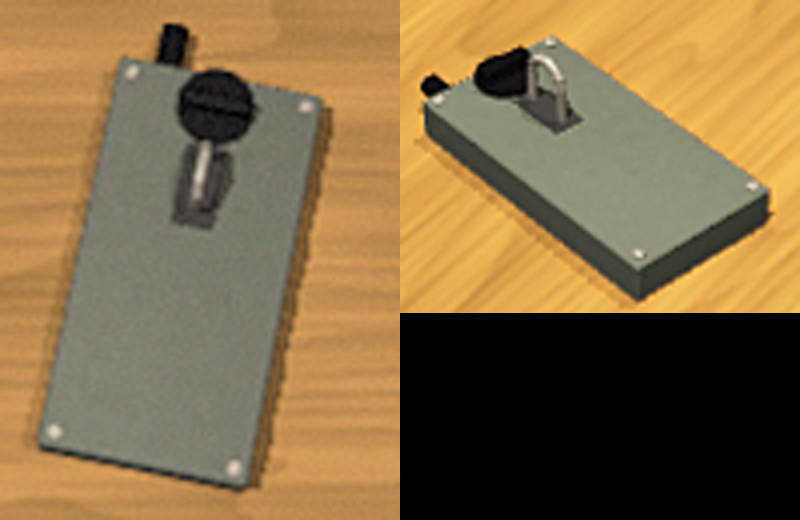

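The crop confirms a black handle and a steel open jaw: jaw about (195,222), handle (200,248), mouth pointing up the image. On the isolator, the loop is at top (330,200) with the black switch behind it at (334,181).

Run:
```python
from h import *
t=cam("top"); s=cam("side")
C=lambda f:-f["R"].T@f["t"]
print(C(t),C(s))
vv,uu=np.mgrid[0:480,0:640]
px=np.c_[uu.ravel(),vv.ravel()]
for n,f in(("top",t),("side",s)):
    P=depth(f,px).reshape(480,640,3)
    hsv=cv2.cvtColor(f["img"],cv2.COLOR_BGR2HSV)
    print(n,"table z",np.median(P[300,100:120] if n=="top" else P[420,150:200],axis=0))
    # isolator top: by depth
    roi=np.zeros((480,640),bool)
    if n=="top": roi[150:290,270:380]=1
    else: roi[200:300,240:370]=1
    m=roi&(abs(P[...,2]-.035)<.006)&(hsv[...,1]<90)
    m=cv2.morphologyEx(m.astype(np.uint8),cv2.MORPH_OPEN,np.ones((3,3)))
    c=max(cv2.findContours(m,0,1)[0],key=cv2.contourArea)[:,0]
    W=plane(f,c,.035)[:,:2]
    r=cv2.minAreaRect((W*1000).astype(np.float32)); print("iso",r, cv2.boxPoints(r).round(1).tolist(), np.median(P[m>0][:,2]))
    # handle
    roi[:]=0
    if n=="top": roi[225:275,185:215]=1
    else: roi[315:355,220:270]=1
    dark=roi&(hsv[...,2]<70)
    q=P[dark]; print("handle n",dark.sum(),"z pct",np.percentile(q[:,2],[5,50,90,98]))
    c=max(cv2.findContours(dark.astype(np.uint8),0,1)[0],key=cv2.contourArea)[:,0]
    r=cv2.minAreaRect((plane(f,c,.018)[:,:2]*1000).astype(np.float32)); print("hand",r)
    top=q[q[:,2]>.018][:,:2]
    r=cv2.minAreaRect((top*1000).astype(np.float32)); print("handtop",r,len(top), top.mean(0))
    e=np.linalg.eigh(np.cov(top.T))[1][:,1]; print("dir",np.degrees(np.arctan2(e[1],e[0])))
    # loop
    roi[:]=0
    if n=="top": roi[150:250,290:370]=1
    else: roi[200:260,255:330]=1
    L=P[roi&(P[...,2]>.05)]
    idx=np.argwhere(roi&(P[...,2]>.06)); print("hi",len(L),"\n",np.c_[idx[::3][:, ::-1],(P[idx[::3][:,0],idx[::3][:,1]]*1000).round(0)].tolist())
```

```text
[0.30993465 0.03275277 1.24684319] [-0.19564113  0.97026919  1.06631853]
top table z [0.38103463 0.52944313 0.00082177]
iso ((569.923583984375, -3.5059738159179688), (127.52025604248047, 248.5094451904297), 77.8320083618164) [[435.0, -39.599998474121094], [677.9000244140625, -92.0], [704.7999877929688, 32.599998474121094], [461.8999938964844, 85.0]] 0.03570311125778458
handle n 296 z pct [0.00650409 0.02167737 0.02564059 0.02830732]
hand ((505.3636779785156, 304.6785583496094), (90.9041976928711, 20.64967918395996), 6.932005882263184)
handtop ((407.53436279296875, 194.0286865234375), (371.3641662597656, 65.04743957519531), 48.8838005065918) 237 [0.50243034 0.30189672]
dir -137.4279872606641
hi 166 
 [[343.0, 151.0, 310.0, 33.0, 1247.0], [315.0, 156.0, 310.0, 33.0, 1247.0], [339.0, 165.0, 310.0, 33.0, 1247.0], [312.0, 168.0, 310.0, 33.0, 1247.0], [363.0, 181.0, 310.0, 33.0, 1247.0], [330.0, 191.0, 634.0, -14.0, 82.0], [331.0, 192.0, 633.0, -17.0, 78.0], [330.0, 193.0, 630.0, -14.0, 81.0], [330.0, 194.0, 627.0, -14.0, 80.0], [330.0, 195.0, 624.0, -14.0, 82.0], [330.0, 196.0, 620.0, -14
[... 1426 characters left out ...]
0, 81.0], [292.0, 222.0, 615.0, -10.0, 85.0], [288.0, 223.0, 635.0, -17.0, 68.0], [291.0, 223.0, 621.0, -13.0, 77.0], [294.0, 223.0, 610.0, -11.0, 83.0], [289.0, 224.0, 634.0, -19.0, 64.0], [294.0, 224.0, 613.0, -14.0, 77.0], [288.0, 225.0, 630.0, -11.0, 68.0], [294.0, 225.0, 607.0, -8.0, 80.0], [293.0, 226.0, -196.0, 970.0, 1066.0], [296.0, 226.0, 604.0, -12.0, 76.0], [296.0, 227.0, 601.0, -8.0, 76.0], [295.0, 228.0, 603.0, -6.0, 74.0], [296.0, 229.0, 607.0, -15.0, 63.0], [296.0, 230.0, 603.0, -10.0, 64.0], [296.0, 231.0, 598.0, -4.0, 67.0], [296.0, 233.0, 598.0, -4.0, 61.0], [286.0, 243.0, -196.0, 970.0, 1066.0], [257.0, 250.0, -196.0, 970.0, 1066.0], [288.0, 258.0, -196.0, 970.0, 1066.0]]
```

```bash
cat >> h.py <<'E'
from scipy.spatial.transform import Rotation as Ro
def down(h): # tool x at world heading h deg, z down
    h=np.radians(h); x=np.array([np.cos(h),np.sin(h),0]); z=np.array([0,0,-1.]); return Ro.from_matrix(np.c_[x,np.cross(z,x),z])
def plan(ts):
    o=manip.observe(); p=o["tool_pos"]; r=Ro.from_quat(o["tcp_rot"])
    for x,y,z,h in ts:
        q=np.array([x,y,z]); g=down(h); d=r.inv().apply(q-p)*100; w=np.degrees((r.inv()*g).as_rotvec())
        print("t",d.round(2),"w",w.round(2)); p,r=q,g
def st():
    o=manip.observe(); r=Ro.from_quat(o["tcp_rot"]).as_matrix()
    print("clk %.2f"%o["clock"],"tcp",(o["tool_pos"]*1000).round(1),"head %.2f"%np.degrees(np.arctan2(r[1,0],r[0,0])),"z",r[:,2].round(3),"F",o["force"].round(2),"gap %.1f"%(o["finger_gap"]*1000))
E
python3 - <<'E'
from h import *
a=np.radians(6.93); gx,gy=.5064+.010*np.cos(a),.3062+.010*np.sin(a); print(gx,gy)
plan([(.33,-.43,.2,54.),(.47,-.23,.18,94),(.53,.01,.16,134),(gx,gy-.06,.12,174),(gx,gy,.06,186.93),(gx,gy,.004,186.93)])
E
```

```text
0.5163269430234557 0.307406566288715
t [21.39 -7.68  3.1 ] w [-3.000e-02 -2.000e-02 -3.975e+01]
t [24.41 -0.43  2.  ] w [  0.   0. -40.]
t [23.52  7.66  2.  ] w [  0.   0. -40.]
t [18.03 15.51  4.  ] w [  0.   0. -40.]
t [0.63 5.97 6.  ] w [  0.     0.   -12.93]
t [0.  0.  5.6] w [0. 0. 0.]
```

```bash
python3 -m pendant '[{"tx":4.3,"ty":-1.5,"tz":0.6,"wz":-8,"gripper":0.6},{"tx":8.6,"ty":-3.1,"tz":1.2,"wz":-16,"gripper":0.6},{"tx":12.8,"ty":-4.6,"tz":1.9,"wz":-24,"gripper":0.6},{"tx":17.1,"ty":-6.1,"tz":2.5,"wz":-32,"gripper":0.6},{"tx":21.4,"ty":-7.7,"tz":3.1,"wz":-39.7,"gripper":0.6}]' 60
python3 -m pendant '[{"tx":4.9,"ty":-0.1,"tz":0.4,"wz":-8,"gripper":0.6},{"tx":9.8,"ty":-0.2,"tz":0.8,"wz":-16,"gripper":0.6},{"tx":14.6,"ty":-0.3,"tz":1.2,"wz":-24,"gripper":0.6},{"tx":19.5,"ty":-0.4,"tz":1.6,"wz":-32,"gripper":0.6},{"tx":24.4,"ty":-0.4,"tz":2,"wz":-40,"gripper":0.6}]'
python3 -c "
from h import *
st()
a=np.radians(6.93); gx,gy=.5064+.010*np.cos(a),.3062+.010*np.sin(a)
plan([(.53,.01,.16,134),(gx,gy-.06,.12,174),(gx,gy,.06,186.93)])"
```

```text
clk 0.30 tcp [ 141.5 -557.1  231. ] head 14.25 z [-0.     0.001 -1.   ] F [-0.29 -0.6  -0.12] gap 85.4
t [ 51.61 -45.39   7.13] w [-2.0000e-02 -4.0000e-02 -1.1975e+02]
t [18.03 15.51  4.  ] w [  0.   0. -40.]
t [0.63 5.97 6.  ] w [  0.     0.   -12.93]schema error: expected keys tx, ty, tz, wx, wy, wz, gripper
schema error: expected keys tx, ty, tz, wx, wy, wz, gripper
```

All seven keys are needed.

```bash
python3 -m pendant '[{"tx":4.3,"ty":-1.5,"tz":0.6,"wx":0,"wy":0,"wz":-8,"gripper":0.6},{"tx":8.6,"ty":-3.1,"tz":1.2,"wx":0,"wy":0,"wz":-16,"gripper":0.6},{"tx":12.8,"ty":-4.6,"tz":1.9,"wx":0,"wy":0,"wz":-24,"gripper":0.6},{"tx":17.1,"ty":-6.1,"tz":2.5,"wx":0,"wy":0,"wz":-32,"gripper":0.6},{"tx":21.4,"ty":-7.7,"tz":3.1,"wx":0,"wy":0,"wz":-39.7,"gripper":0.6}]' 60
python3 -m pendant '[{"tx":4.9,"ty":-0.1,"tz":0.4,"wx":0,"wy":0,"wz":-8,"gripper":0.6},{"tx":9.8,"ty":-0.2,"tz":0.8,"wx":0,"wy":0,"wz":-16,"gripper":0.6},{"tx":14.6,"ty":-0.3,"tz":1.2,"wx":0,"wy":0,"wz":-24,"gripper":0.6},{"tx":19.5,"ty":-0.4,"tz":1.6,"wx":0,"wy":0,"wz":-32,"gripper":0.6},{"tx":24.4,"ty":-0.4,"tz":2,"wx":0,"wy":0,"wz":-40,"gripper":0.6}]'
python3 -c "
from h import *
st()
a=np.radians(6.93); gx,gy=.5064+.010*np.cos(a),.3062+.010*np.sin(a)
plan([(.53,.01,.16,134),(gx,gy-.06,.12,174),(gx,gy,.06,186.93)])"
```

```text
clock: 0.8
tool_pos: [0.3313, -0.4287, 0.1999]
tcp_rot: [0.89, 0.456, 0.0, -0.0]
force: [0.7, -0.7, 0.1]
finger_gap: 0.0512
clock: 1.3
tool_pos: [0.4714, -0.2265, 0.1799]
tcp_rot: [0.678, 0.735, 0.0, 0.0]
force: [0.0, -0.8, 0.4]
finger_gap: 0.0515
clk 1.30 tcp [ 471.4 -226.5  179.9] head 94.57 z [ 0.  0. -1.] F [ 0.05 -0.77  0.37] gap 51.5
t [23.11  7.73  2.  ] w [ 2.000e-02  0.000e+00 -3.943e+01]
t [18.03 15.51  4.  ] w [  0.   0. -40.]
t [0.63 5.97 6.  ] w [  0.     0.   -12.93]
```

```bash
python3 -m pendant '[{"tx":4.6,"ty":1.5,"tz":0.4,"wx":0,"wy":0,"wz":-8,"gripper":0.6},{"tx":9.2,"ty":3.1,"tz":0.8,"wx":0,"wy":0,"wz":-16,"gripper":0.6},{"tx":13.9,"ty":4.6,"tz":1.2,"wx":0,"wy":0,"wz":-24,"gripper":0.6},{"tx":18.5,"ty":6.2,"tz":1.6,"wx":0,"wy":0,"wz":-32,"gripper":0.6},{"tx":23.1,"ty":7.7,"tz":2,"wx":0,"wy":0,"wz":-39.4,"gripper":0.6}]'
python3 - <<'E'
from h import *
st()
t=cam("top")
vv,uu=np.mgrid[220:280,180:220]; px=np.c_[uu.ravel(),vv.ravel()]
P=depth(t,px); hsv=cv2.cvtColor(t["img"],cv2.COLOR_BGR2HSV)[220:280,180:220]
dark=(hsv[...,2]<70).ravel()
q=P[dark&(abs(P[:,2]-.023)<.006)]
for _ in range(3):
    d=q[:,:2]-np.median(q[:,:2],0); q=q[np.hypot(*d.T)<.055]
r=cv2.minAreaRect((q[:,:2]*1000).astype(np.float32)); print(r,len(q)); print(np.cov(q[:,:2].T), q.mean(0))
e=np.linalg.eigh(np.cov(q[:,:2].T))[1][:,1]; print(np.degrees(np.arctan(e[1]/e[0])))
# jaw extent along axis at z=.016
a=np.radians(6.93);ax=np.array([np.cos(a),np.sin(a)]);ay=np.array([-ax[1],ax[0]])
vv,uu=np.mgrid[208:236,185:212]; px=np.c_[uu.ravel(),vv.ravel()]
h=cv2.cvtColor(t["img"],cv2.COLOR_BGR2HSV)[208:236,185:212].reshape(-1,3)
m=(h[:,1]<70)&(h[:,2]>110)
W=plane(t,px[m],.016)[:,:2]-[.5064,.3062]
print("jaw x",np.percentile(W@ax*1000,[0,2,50,98,100]).round(1),"y",np.percentile(W@ay*1000,[0,2,98,100]).round(1))
a=np.radians(6.93); gx,gy=.5064+.010*np.cos(a),.3062+.010*np.sin(a)
plan([(gx,gy-.06,.12,174),(gx,gy,.06,186.93)])
E
```

```text
clock: 1.8
tool_pos: [0.5301, 0.0119, 0.16]
tcp_rot: [0.388, 0.921, 0.0, 0.0]
force: [1.6, -0.3, 0.8]
finger_gap: 0.0514
clk 1.80 tcp [530.1  11.9 160. ] head 134.29 z [ 0.001 -0.    -1.   ] F [ 1.55 -0.3   0.79] gap 51.4
((505.21197509765625, 305.4242248535156), (86.09249114990234, 17.529109954833984), 7.302245140075684) 245
[[6.28793811e-04 7.67101929e-05]
 [7.67101929e-05 3.42921242e-05]] [0.50479234 0.3050904  0.02253054]
7.235173960544626
jaw x [45.  47.6 64.3 86.4 87.8] y [-11.8 -11.5  20.4  20.9]
t [17.18 15.08  4.08] w [  0.37  -0.09 -39.09]
t [0.63 5.97 6.  ] w [  0.     0.   -12.93]
```

```bash
python3 -m pendant '[{"tx":3.5,"ty":3,"tz":0.8,"wx":0,"wy":0,"wz":-8,"gripper":0.6},{"tx":7,"ty":6,"tz":1.6,"wx":0,"wy":0,"wz":-16,"gripper":0.6},{"tx":10.4,"ty":9,"tz":2.4,"wx":0,"wy":0,"wz":-24,"gripper":0.6},{"tx":13.8,"ty":12,"tz":3.2,"wx":0,"wy":0,"wz":-32,"gripper":0.6},{"tx":17.2,"ty":15.1,"tz":4.1,"wx":0,"wy":0,"wz":-39.1,"gripper":0.6}]'
python3 - <<'E'
from h import *
st()
a=np.radians(7.1); gx,gy=.5060+.010*np.cos(a),.3060+.010*np.sin(a)
plan([(gx,gy,.06,187.1),(gx,gy,.004,187.1)])
E
```

```text
clock: 2.35
tool_pos: [0.5161, 0.2494, 0.1197]
tcp_rot: [0.05, 0.999, 0.003, 0.001]
force: [0.9, -0.4, 0.1]
finger_gap: 0.0511
clk 2.35 tcp [516.1 249.4 119.7] head 174.29 z [ 0.002  0.006 -1.   ] F [ 0.9  -0.41  0.09] gap 51.1
t [0.6  5.72 6.01] w [  0.36   0.11 -12.81]
t [0.  0.  5.6] w [0. 0. 0.]
```

```bash
python3 -m pendant '[{"tx":0.1,"ty":2,"tz":1,"wx":0,"wy":0,"wz":-4,"gripper":0.6},{"tx":0.3,"ty":4,"tz":2.5,"wx":0.2,"wy":0,"wz":-8,"gripper":0.6},{"tx":0.5,"ty":5.7,"tz":4.5,"wx":0.4,"wy":0.1,"wz":-12.8,"gripper":0.6},{"tx":0.6,"ty":5.7,"tz":6,"wx":0.4,"wy":0.1,"wz":-12.8,"gripper":0.6},{"tx":0.6,"ty":5.7,"tz":6,"wx":0.4,"wy":0.1,"wz":-12.8,"gripper":0.6}]'
python3 - <<'E'
from h import *
st()
a=np.radians(7.1); gx,gy=.5060+.010*np.cos(a),.3060+.010*np.sin(a)
plan([(gx,gy,.004,187.1)])
s=cam("side"); crop(s,160,240,150,130,5,"pics/pre.png")
E
```

```text
clock: 2.85
tool_pos: [0.5138, 0.3066, 0.0575]
tcp_rot: [-0.062, 0.998, -0.001, -0.002]
force: [-0.6, -0.9, -0.2]
finger_gap: 0.0511
clk 2.85 tcp [513.8 306.6  57.5] head -172.88 z [-0.004 -0.003 -1.   ] F [-0.58 -0.88 -0.2 ] gap 51.1
t [-0.25  0.05  5.35] w [-0.13 -0.27  0.02]
```

View pics/pre.png

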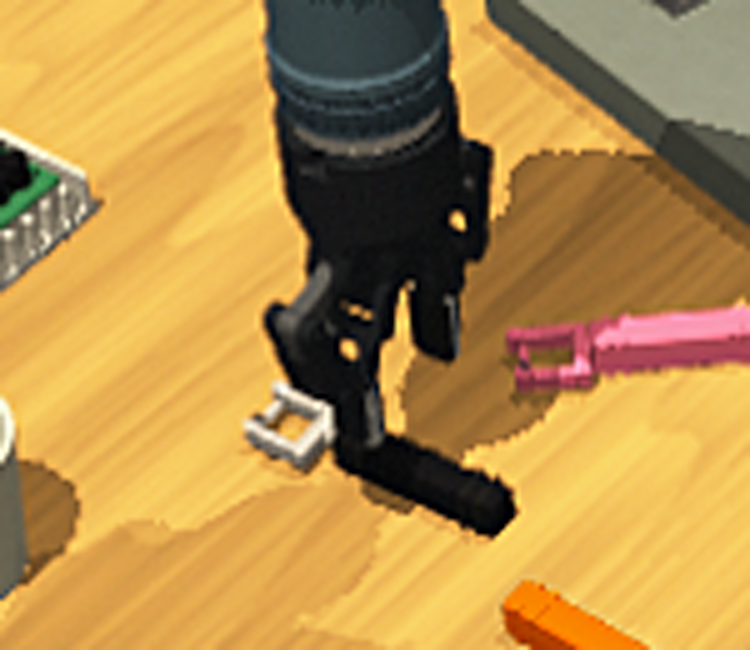

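The fingers straddle the black handle (crop 370,430). The steel jaw at (290,425) is free and the pink look-alike is clear. I descend and grip.

```bash
python3 -m pendant '[{"tx":-0.1,"ty":0,"tz":1.5,"wx":0,"wy":-0.2,"wz":0,"gripper":0.6},{"tx":-0.2,"ty":0,"tz":3,"wx":-0.1,"wy":-0.3,"wz":0,"gripper":0.6},{"tx":-0.2,"ty":0,"tz":4.5,"wx":-0.1,"wy":-0.3,"wz":0,"gripper":0.6},{"tx":-0.2,"ty":0,"tz":5.3,"wx":-0.1,"wy":-0.3,"wz":0,"gripper":0.6},{"tx":-0.2,"ty":0,"tz":5.3,"wx":-0.1,"wy":-0.3,"wz":0,"gripper":0.6}]' 60
python3 -c "from h import *; st()"
python3 -m pendant '[{"tx":0,"ty":0,"tz":0,"wx":0,"wy":0,"wz":0,"gripper":0.1},{"tx":0,"ty":0,"tz":0,"wx":0,"wy":0,"wz":0,"gripper":0},{"tx":0,"ty":0,"tz":0,"wx":0,"wy":0,"wz":0,"gripper":0},{"tx":0,"ty":0,"tz":0,"wx":0,"wy":0,"wz":0,"gripper":0},{"tx":0,"ty":0,"tz":0,"wx":0,"wy":0,"wz":0,"gripper":0}]' 60
python3 -c "from h import *; st()"
```

```text
clock: 3.4
tool_pos: [0.5163, 0.3059, 0.0057]
tcp_rot: [-0.061, 0.998, -0.0, 0.001]
force: [0.2, 1.2, 0.4]
finger_gap: 0.0515
clk 3.40 tcp [516.3 305.9   5.7] head -172.97 z [ 0.001 -0.    -1.   ] F [0.18 1.17 0.36] gap 51.5
clock: 3.9
tool_pos: [0.5172, 0.3064, 0.007]
tcp_rot: [-0.061, 0.998, 0.0, 0.002]
force: [-0.6, 0.1, 6.4]
finger_gap: 0.0163
clk 3.90 tcp [517.2 306.4   7. ] head -172.97 z [ 0.003  0.001 -1.   ] F [-0.55  0.08  6.41] gap 16.3
```

```bash
python3 -m pendant '[{"tx":0,"ty":0,"tz":-0.5,"wx":0,"wy":0,"wz":0,"gripper":0},{"tx":0,"ty":0,"tz":-2.5,"wx":0,"wy":0,"wz":0,"gripper":0},{"tx":0,"ty":0,"tz":-5,"wx":0,"wy":0,"wz":0,"gripper":0},{"tx":0,"ty":0,"tz":-8,"wx":0,"wy":0,"wz":0,"gripper":0},{"tx":0,"ty":0,"tz":-10,"wx":0,"wy":0,"wz":0,"gripper":0}]' 60
python3 - <<'E'
from h import *
st()
plan([(.5064,.12,.1,176),(.5024,.011,.1,167.83),(.5024,.011,.046,167.83)])
s=cam("side"); crop(s,160,220,150,120,5,"pics/lift.png")
t=cam("top"); crop(t,150,170,120,90,6,"pics/liftt.png")
E
```

```text
clock: 4.4
tool_pos: [0.5172, 0.3065, 0.1089]
tcp_rot: [-0.061, 0.998, 0.0, 0.002]
force: [-0.1, 0.5, -1.5]
finger_gap: 0.0163
clk 4.40 tcp [517.2 306.5 108.9] head -172.97 z [ 0.004  0.001 -1.   ] F [-0.1   0.52 -1.46] gap 16.3
t [  3.35 -18.38   0.86] w [ 0.06  0.25 11.03]
t [ -0.36 -10.9    0.  ] w [0.   0.   8.17]
t [0.  0.  5.4] w [0. 0. 0.]
```

View pics/lift.png

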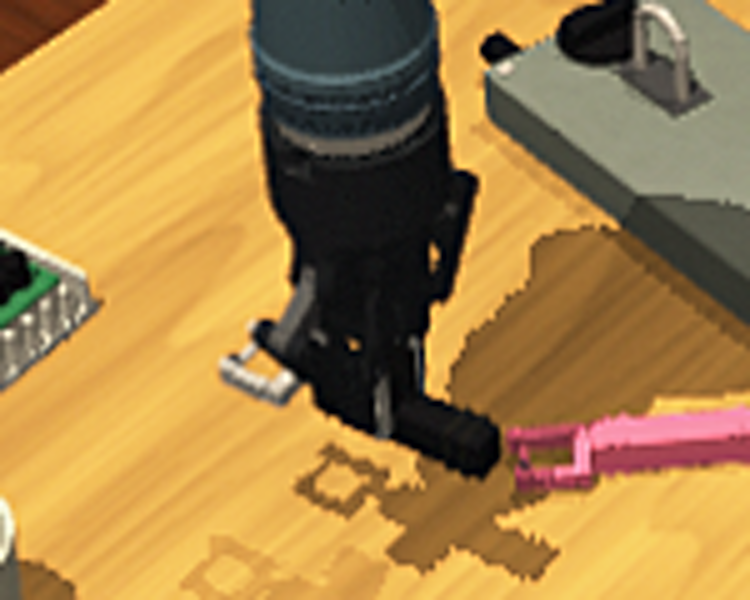

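View pics/liftt.png

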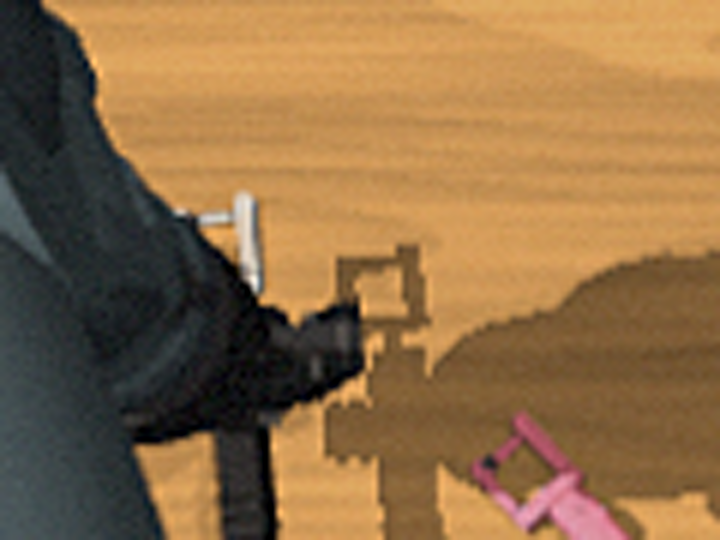

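The hook hangs in the grip by its handle, with the jaw at side crop (260,370) and the nose pointing ahead. Now I carry it to the isolator.

```bash
python3 -m pendant '[{"tx":0.5,"ty":-3,"tz":0.2,"wx":0,"wy":0,"wz":2,"gripper":0},{"tx":1.2,"ty":-7,"tz":0.4,"wx":0,"wy":0.1,"wz":4,"gripper":0},{"tx":2,"ty":-11,"tz":0.6,"wx":0,"wy":0.2,"wz":6,"gripper":0},{"tx":2.7,"ty":-15,"tz":0.8,"wx":0,"wy":0.2,"wz":8.5,"gripper":0},{"tx":3.3,"ty":-18.4,"tz":0.9,"wx":0,"wy":0.2,"wz":11,"gripper":0}]' 60
python3 -m pendant '[{"tx":-0.1,"ty":-2.5,"tz":0,"wx":0,"wy":0,"wz":2,"gripper":0},{"tx":-0.2,"ty":-5.5,"tz":0,"wx":0,"wy":0,"wz":4,"gripper":0},{"tx":-0.3,"ty":-8.5,"tz":0,"wx":0,"wy":0,"wz":6,"gripper":0},{"tx":-0.4,"ty":-10.9,"tz":0,"wx":0,"wy":0,"wz":8.2,"gripper":0},{"tx":-0.4,"ty":-10.9,"tz":0,"wx":0,"wy":0,"wz":8.2,"gripper":0}]' 60
python3 - <<'E'
from h import *
st()
plan([(.5024,.011,.046,167.83)])
s=cam("side"); crop(s,220,180,160,120,5,"pics/at1.png")
t=cam("top"); crop(t,270,160,120,90,6,"pics/at1t.png")
E
```

```text
clock: 5.0
tool_pos: [0.507, 0.1187, 0.0987]
tcp_rot: [0.036, 0.999, 0.001, 0.001]
force: [1.1, 0.1, -2.5]
finger_gap: 0.0166
clock: 5.5
tool_pos: [0.5021, 0.0072, 0.097]
tcp_rot: [0.109, 0.994, 0.001, -0.0]
force: [-0.0, -0.4, -2.1]
finger_gap: 0.0163
clk 5.50 tcp [502.1   7.2  97. ] head 167.45 z [-0.     0.001 -1.   ] F [-0.01 -0.39 -2.11] gap 16.3
t [0.05 0.37 5.1 ] w [ 0.08 -0.03 -0.38]
```

View pics/at1.png

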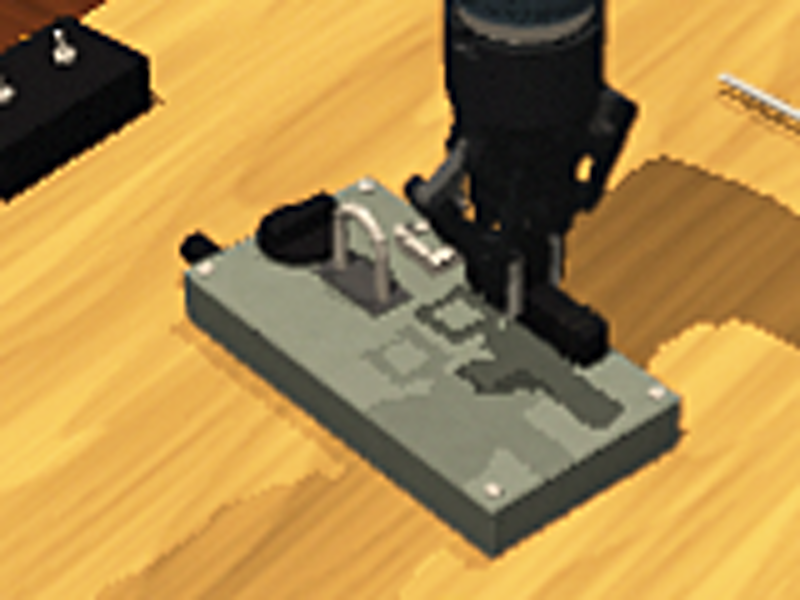

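View pics/at1t.png

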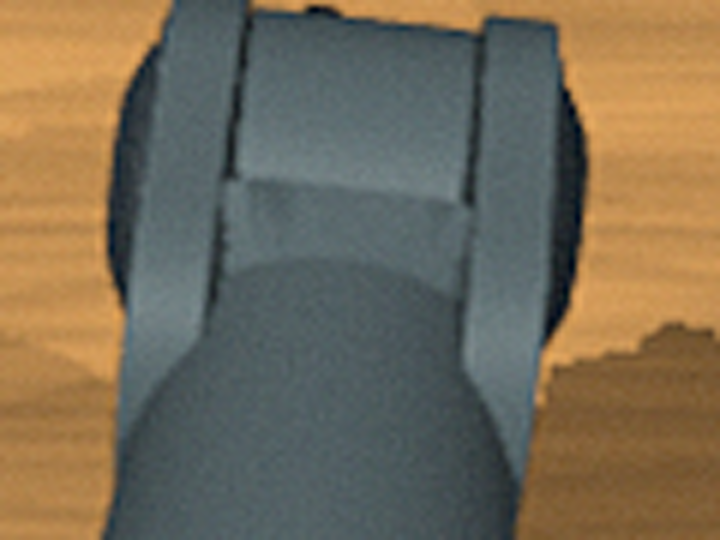

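The top view is now blocked by the arm, so I use the side view. The loop's near limb is at crop (380,275), the jaw at (425,245). I descend to the working height.

```bash
python3 -m pendant '[{"tx":0,"ty":0.2,"tz":1,"wx":0,"wy":0,"wz":-0.2,"gripper":0},{"tx":0,"ty":0.4,"tz":2.2,"wx":0,"wy":0,"wz":-0.4,"gripper":0},{"tx":0,"ty":0.4,"tz":3.5,"wx":0,"wy":0,"wz":-0.4,"gripper":0},{"tx":0,"ty":0.4,"tz":4.7,"wx":0,"wy":0,"wz":-0.4,"gripper":0},{"tx":0,"ty":0.4,"tz":4.8,"wx":0,"wy":0,"wz":-0.4,"gripper":0}]' 60
python3 - <<'E'
from h import *
st()
s=cam("side"); crop(s,270,210,100,75,8,"pics/at2.png")
E
```

```text
clock: 6.1
tool_pos: [0.5009, 0.0146, 0.0468]
tcp_rot: [0.103, 0.995, 0.002, -0.002]
force: [-0.1, 0.6, -2.2]
finger_gap: 0.0165
clk 6.10 tcp [500.9  14.6  46.8] head 168.13 z [-0.004  0.004 -1.   ] F [-0.12  0.58 -2.15] gap 16.5
```

View pics/at2.png

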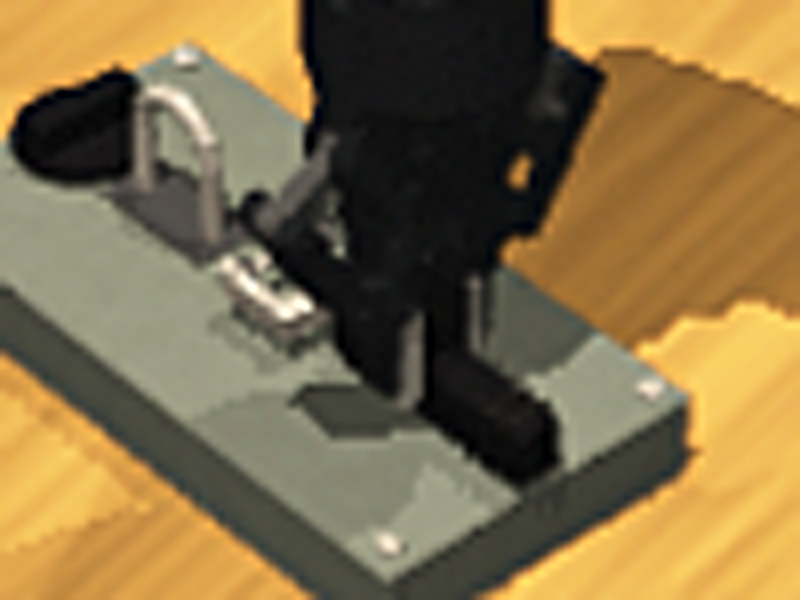

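```bash
cat >> h.py <<'E'
def hookpt(p,o,off=.011,z0=.0065): # hook-frame mm -> world, from the TCP
    r=Ro.from_quat(o["tcp_rot"]).as_matrix(); x=-r[:,0]; z=-r[:,2]; y=np.cross(z,x)
    org=o["tool_pos"]-off*x-z0*z
    return org+np.array(p)[...,0:1]/1000*x+np.array(p)[...,1:2]/1000*y+np.array(p)[...,2:3]/1000*z
E
python3 - <<'E'
from h import *
o=manip.observe(); s=cam("side")
x0,y0,S=285,218,15
im=cv2.resize(s["img"][y0:y0+38,x0:x0+50],None,fx=S,fy=S,interpolation=cv2.INTER_CUBIC)
im=cv2.convertScaleAbs(im,alpha=1.3)
def dot(X,c):
    for p in proj(s,X): cv2.circle(im,tuple(int(v) for v in (p-[x0,y0]+.5)*S),3,c,-1); print((p).round(1),end=" ")
    print()
limb=np.array([.6041,-.0109])
dot(np.array([[*limb,.035],[*limb,.05],[*limb,.065]]),(0,0,255))
E=3
dot(hookpt([[45+E,21,16],[84+E,21,16],[45+E,21,6],[84+E,21,6],[45+E,-13,16],[84+E,-13,16]],o),(255,0,0))
cv2.imwrite("pics/at3.png",im)
E
```

```text
[296.1 238.5] [296. 234.] [295.9 229.5] 
[305.9 248.7] [295.9 241.3] [306.  251.7] [296.  244.3] [316.1 243. ] [306.1 235.8]
```

View pics/at3.png

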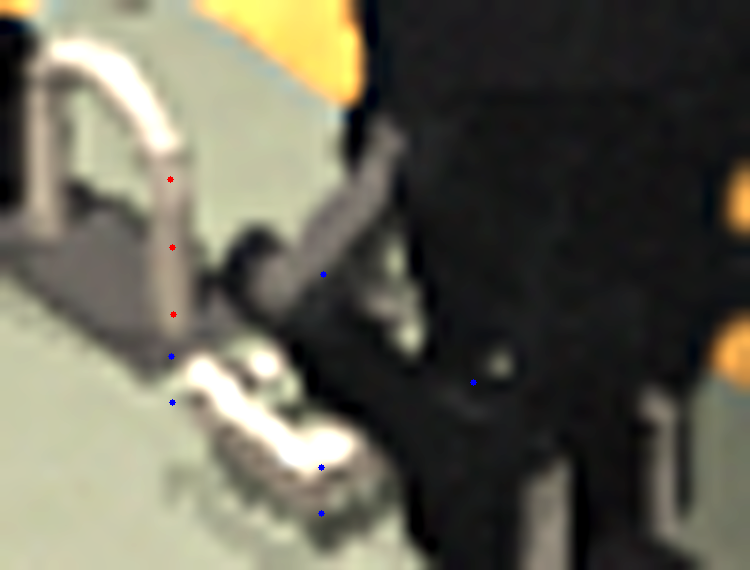

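```bash
python3 -m pendant '[{"tx":0,"ty":0,"tz":0.1,"wx":0,"wy":0,"wz":0,"gripper":0},{"tx":0,"ty":0,"tz":0.2,"wx":0,"wy":0,"wz":0,"gripper":0},{"tx":0,"ty":0,"tz":0.3,"wx":0,"wy":0,"wz":0,"gripper":0},{"tx":0,"ty":0,"tz":0.3,"wx":0,"wy":0,"wz":0,"gripper":0},{"tx":0,"ty":0,"tz":0.3,"wx":0,"wy":0,"wz":0,"gripper":0}]' 60
python3 -c "from h import *; st()"
python3 -m pendant '[{"tx":0,"ty":0,"tz":0.05,"wx":0,"wy":0,"wz":0,"gripper":0},{"tx":0,"ty":0,"tz":0.1,"wx":0,"wy":0,"wz":0,"gripper":0},{"tx":0,"ty":0,"tz":0.15,"wx":0,"wy":0,"wz":0,"gripper":0},{"tx":0,"ty":0,"tz":0.15,"wx":0,"wy":0,"wz":0,"gripper":0},{"tx":0,"ty":0,"tz":0.15,"wx":0,"wy":0,"wz":0,"gripper":0}]' 60
python3 -c "from h import *; st(); print(manip.observe()['torque'])"
```

```text
clock: 6.7
tool_pos: [0.5025, 0.0141, 0.0457]
tcp_rot: [0.104, 0.995, 0.002, -0.001]
force: [0.7, -0.7, -1.8]
finger_gap: 0.0165
clk 6.70 tcp [502.5  14.1  45.7] head 168.09 z [-0.001  0.003 -1.   ] F [ 0.7  -0.71 -1.81] gap 16.5
clock: 7.2
tool_pos: [0.5024, 0.0141, 0.0441]
tcp_rot: [0.104, 0.995, 0.002, -0.001]
force: [1.1, -0.4, -2.0]
finger_gap: 0.0165
clk 7.20 tcp [502.4  14.1  44.1] head 168.09 z [-0.001  0.003 -1.   ] F [ 1.11 -0.37 -2.03] gap 16.5
[ 0.0008411  -0.05016425 -0.03189162]
```

```bash
python3 -m pendant '[{"tx":0,"ty":0,"tz":0.05,"wx":0,"wy":0,"wz":0,"gripper":0},{"tx":0,"ty":0,"tz":0.1,"wx":0,"wy":0,"wz":0,"gripper":0},{"tx":0,"ty":0,"tz":0.1,"wx":0,"wy":0,"wz":0,"gripper":0},{"tx":0,"ty":0,"tz":0.1,"wx":0,"wy":0,"wz":0,"gripper":0},{"tx":0,"ty":0,"tz":0.1,"wx":0,"wy":0,"wz":0,"gripper":0}]' 60
python3 -m pendant '[{"tx":0,"ty":0,"tz":0.05,"wx":0,"wy":0,"wz":0,"gripper":0},{"tx":0,"ty":0,"tz":0.1,"wx":0,"wy":0,"wz":0,"gripper":0},{"tx":0,"ty":0,"tz":0.1,"wx":0,"wy":0,"wz":0,"gripper":0},{"tx":0,"ty":0,"tz":0.1,"wx":0,"wy":0,"wz":0,"gripper":0},{"tx":0,"ty":0,"tz":0.1,"wx":0,"wy":0,"wz":0,"gripper":0}]' 60
python3 - <<'E'
from h import *
st()
o=manip.observe(); s=cam("side")
x0,y0,S=285,218,15
im=cv2.resize(s["img"][y0:y0+38,x0:x0+50],None,fx=S,fy=S,interpolation=cv2.INTER_CUBIC)
im=cv2.convertScaleAbs(im,alpha=1.6)
def dot(X,c):
    for p in proj(s,X): cv2.circle(im,tuple(int(v) for v in (p-[x0,y0]+.5)*S),3,c,-1); print((p).round(1),end=" ")
    print()
limb=np.array([.6041,-.0109])
dot(np.array([[*limb,.035],[*limb,.05],[*limb,.065]]),(0,0,255))
E=3
dot(hookpt([[45+E,21,16],[79+E,21,16],[45+E,21,6],[79+E,21,6]],o),(255,0,0))
cv2.imwrite("pics/at4.png",im)
E
```

```text
clock: 7.7
tool_pos: [0.5024, 0.0141, 0.0432]
tcp_rot: [0.104, 0.995, 0.002, -0.001]
force: [0.1, 0.3, -1.8]
finger_gap: 0.0165
clock: 8.2
tool_pos: [0.5025, 0.0141, 0.0422]
tcp_rot: [0.104, 0.995, 0.002, -0.001]
force: [-0.0, 1.1, -1.6]
finger_gap: 0.0163
clk 8.20 tcp [502.5  14.1  42.2] head 168.09 z [-0.001  0.003 -1.   ] F [-0.05  1.08 -1.55] gap 16.3
[296.1 238.5] [296. 234.] [295.9 229.5] 
[305.7 250.1] [297.  243.7] [305.7 253.2] [297.1 246.7]
```

View pics/at4.png

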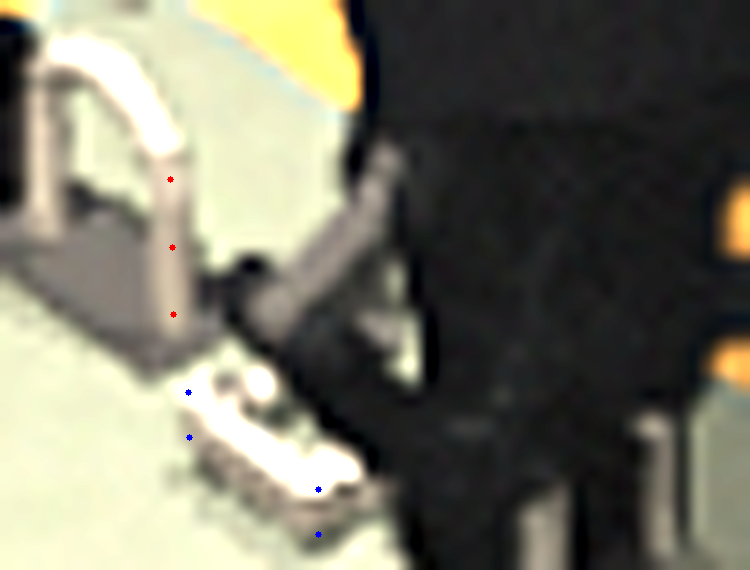

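Run:
```python
from h import *
o=manip.observe(); r=Ro.from_quat(o["tcp_rot"]).as_matrix(); x=-r[:,0]; z=-r[:,2]; y=np.cross(z,x)
d=np.array([.6041,-.0109,.042])-(o["tool_pos"]-.011*x); print("limb in hook",(d@x*1000).round(1),(d@y*1000).round(1))
st()
```

```text
limb in hook 115.6 -3.5
clk 8.25 tcp [502.5  14.1  42.2] head 168.09 z [-0.001  0.003 -1.   ] F [ 0.32  0.14 -0.7 ] gap 16.4
```

```bash
python3 -m pendant '[{"tx":0,"ty":-0.15,"tz":-0.05,"wx":0,"wy":0,"wz":0.2,"gripper":0},{"tx":0,"ty":-0.3,"tz":-0.05,"wx":0,"wy":0,"wz":0.25,"gripper":0},{"tx":-0.7,"ty":-0.3,"tz":-0.05,"wx":0,"wy":0,"wz":0.25,"gripper":0},{"tx":-1.4,"ty":-0.3,"tz":-0.05,"wx":0,"wy":0,"wz":0.25,"gripper":0},{"tx":-1.9,"ty":-0.3,"tz":-0.05,"wx":0,"wy":0,"wz":0.25,"gripper":0}]' 60
cat > c.py <<'E'
from h import *
st()
o=manip.observe(); r=Ro.from_quat(o["tcp_rot"]).as_matrix(); x=-r[:,0]; z=-r[:,2]; y=np.cross(z,x)
d=np.array([.6041,-.0109,.042])-(o["tool_pos"]-.011*x); print("limb in hook",(d@x*1000).round(1),(d@y*1000).round(1),"F along hook x,y,z",(o["force"]@np.c_[x,y,z]).round(2),"T",o["torque"].round(2))
E
cat > pic.py <<'E'
import sys
from h import *
s=cam("side"); x0,y0,S=285,218,15
im=cv2.resize(s["img"][y0:y0+38,x0:x0+50],None,fx=S,fy=S,interpolation=cv2.INTER_CUBIC)
cv2.imwrite("pics/%s.png"%sys.argv[1],cv2.convertScaleAbs(im,alpha=float(sys.argv[2])))
E
python3 c.py; python3 pic.py at5 1.0
```

```text
clock: 8.75
tool_pos: [0.5218, 0.0069, 0.0428]
tcp_rot: [0.106, 0.994, 0.002, -0.0]
force: [0.5, -0.5, -2.3]
finger_gap: 0.0164
clk 8.75 tcp [521.8   6.9  42.8] head 167.83 z [-0.     0.003 -1.   ] F [ 0.52 -0.54 -2.32] gap 16.4
limb in hook 95.2 -0.1 F along hook x,y,z [ 0.62 -0.42 -2.31] T [ 0.    0.   -0.01]
```

View pics/at5.png

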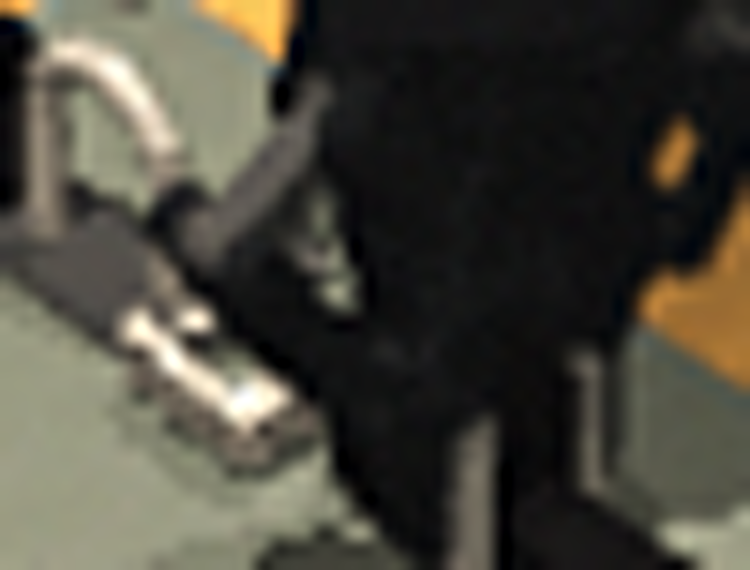

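```bash
python3 -m pendant '[{"tx":-0.15,"ty":0,"tz":0,"wx":0,"wy":0,"wz":0,"gripper":0},{"tx":-0.3,"ty":0,"tz":0,"wx":0,"wy":0,"wz":0,"gripper":0},{"tx":-0.45,"ty":0,"tz":0,"wx":0,"wy":0,"wz":0,"gripper":0},{"tx":-0.6,"ty":0,"tz":0,"wx":0,"wy":0,"wz":0,"gripper":0},{"tx":-0.6,"ty":0,"tz":0,"wx":0,"wy":0,"wz":0,"gripper":0}]' 60 >/dev/null; python3 c.py
python3 -m pendant '[{"tx":-0.1,"ty":0,"tz":0,"wx":0,"wy":0,"wz":0,"gripper":0},{"tx":-0.2,"ty":0,"tz":0,"wx":0,"wy":0,"wz":0,"gripper":0},{"tx":-0.3,"ty":0,"tz":0,"wx":0,"wy":0,"wz":0,"gripper":0},{"tx":-0.4,"ty":0,"tz":0,"wx":0,"wy":0,"wz":0,"gripper":0},{"tx":-0.4,"ty":0,"tz":0,"wx":0,"wy":0,"wz":0,"gripper":0}]' 60 >/dev/null; python3 c.py
python3 -m pendant '[{"tx":-0.1,"ty":0,"tz":0,"wx":0,"wy":0,"wz":0,"gripper":0},{"tx":-0.2,"ty":0,"tz":0,"wx":0,"wy":0,"wz":0,"gripper":0},{"tx":-0.3,"ty":0,"tz":0,"wx":0,"wy":0,"wz":0,"gripper":0},{"tx":-0.4,"ty":0,"tz":0,"wx":0,"wy":0,"wz":0,"gripper":0},{"tx":-0.4,"ty":0,"tz":0,"wx":0,"wy":0,"wz":0,"gripper":0}]' 60 >/dev/null; python3 c.py; python3 pic.py at6 1.0
```

```text
clk 9.30 tcp [528.6   5.5  42.9] head 167.83 z [ 0.001  0.003 -1.   ] F [ 0.74  0.47 -1.4 ] gap 16.3
limb in hook 88.3 -0.1 F along hook x,y,z [ 0.63  0.61 -1.4 ] T [ 0.03 -0.08 -0.02]
clk 9.80 tcp [530.7   5.2  42.4] head 167.85 z [-0.002  0.004 -1.   ] F [-4.44  1.3   0.34] gap 16.5
limb in hook 86.2 -0.2 F along hook x,y,z [-4.62  0.33  0.33] T [0.29 0.82 0.03]
clk 10.30 tcp [532.    5.   42.1] head 167.87 z [-0.007  0.005 -1.   ] F [-8.55  2.16  4.81] gap 16.3
limb in hook 84.8 -0.4 F along hook x,y,z [-8.85  0.33  4.74] T [0.26 1.44 0.01]
```

View pics/at6.png

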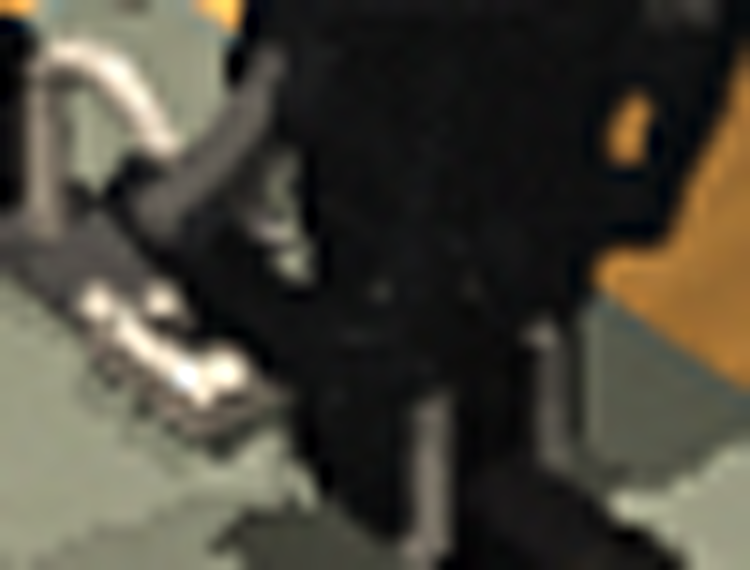

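Force rises from limb x≈88 in the hook frame, past where the nose tip would hit, so the limb is on the gate. I continue pushing.

```bash
python3 -m pendant '[{"tx":-0.2,"ty":0,"tz":-0.05,"wx":0,"wy":0,"wz":0,"gripper":0},{"tx":-0.3,"ty":0,"tz":-0.05,"wx":0,"wy":0,"wz":0,"gripper":0},{"tx":-0.4,"ty":0,"tz":-0.05,"wx":0,"wy":0,"wz":0,"gripper":0},{"tx":-0.5,"ty":0,"tz":-0.05,"wx":0,"wy":0,"wz":0,"gripper":0},{"tx":-0.5,"ty":0,"tz":-0.05,"wx":0,"wy":0,"wz":0,"gripper":0}]' 60 >/dev/null; python3 c.py
python3 -m pendant '[{"tx":-0.2,"ty":0,"tz":-0.05,"wx":0,"wy":0,"wz":0,"gripper":0},{"tx":-0.3,"ty":0,"tz":-0.05,"wx":0,"wy":0,"wz":0,"gripper":0},{"tx":-0.4,"ty":0,"tz":-0.05,"wx":0,"wy":0,"wz":0,"gripper":0},{"tx":-0.5,"ty":0,"tz":-0.05,"wx":0,"wy":0,"wz":0,"gripper":0},{"tx":-0.5,"ty":0,"tz":-0.05,"wx":0,"wy":0,"wz":0,"gripper":0}]' 60 >/dev/null; python3 c.py
```

```text
clk 10.85 tcp [533.9   4.5  42.3] head 167.89 z [-0.012  0.006 -1.   ] F [-9.42  0.87  6.02] gap 16.4
limb in hook 82.9 -0.3 F along hook x,y,z [-9.47 -1.11  5.89] T [0.3  1.76 0.07]
clk 11.35 tcp [534.4   4.4  42.4] head 167.91 z [-0.02   0.007 -1.   ] F [-12.31   1.96   9.17] gap 16.4
limb in hook 82.3 -0.3 F along hook x,y,z [-12.64  -0.63   8.91] T [0.46 2.21 0.01]
```

The hook's nose presses on the box (Fz ≈ 9 N) because the tool pitches under the push. I raise it a few mm and straighten it, then go on.

```bash
python3 -m pendant '[{"tx":0.1,"ty":0,"tz":-0.2,"wx":0,"wy":-0.6,"wz":0,"gripper":0},{"tx":0.1,"ty":0,"tz":-0.4,"wx":0,"wy":-1.3,"wz":0,"gripper":0},{"tx":0.1,"ty":0,"tz":-0.5,"wx":0.3,"wy":-1.3,"wz":0,"gripper":0},{"tx":0.1,"ty":0,"tz":-0.5,"wx":0.3,"wy":-1.3,"wz":0,"gripper":0},{"tx":0.1,"ty":0,"tz":-0.5,"wx":0.3,"wy":-1.3,"wz":0,"gripper":0}]' 60 >/dev/null; python3 c.py; python3 pic.py at7 1.0
```

```text
clk 11.85 tcp [531.4   5.   46.6] head 167.93 z [-0.003 -0.002 -1.   ] F [-4.73  1.62 -0.25] gap 16.5
limb in hook 85.5 -0.4 F along hook x,y,z [-4.96  0.6  -0.26] T [0.28 1.02 0.04]
```

View pics/at7.png

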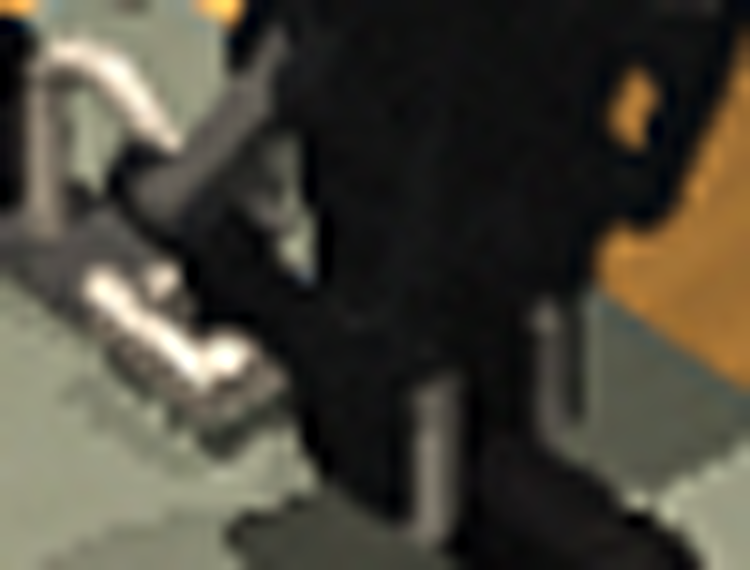

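```bash
python3 -m pendant '[{"tx":-0.2,"ty":0,"tz":0,"wx":0,"wy":-0.3,"wz":0,"gripper":0},{"tx":-0.35,"ty":0,"tz":0,"wx":0,"wy":-0.5,"wz":0,"gripper":0},{"tx":-0.5,"ty":0,"tz":0,"wx":0,"wy":-0.7,"wz":0,"gripper":0},{"tx":-0.6,"ty":0,"tz":0,"wx":0,"wy":-0.7,"wz":0,"gripper":0},{"tx":-0.6,"ty":0,"tz":0,"wx":0,"wy":-0.7,"wz":0,"gripper":0}]' 60 >/dev/null; python3 c.py
python3 -m pendant '[{"tx":-0.2,"ty":0,"tz":0,"wx":0,"wy":-0.3,"wz":0,"gripper":0},{"tx":-0.35,"ty":0,"tz":0,"wx":0,"wy":-0.5,"wz":0,"gripper":0},{"tx":-0.5,"ty":0,"tz":0,"wx":0,"wy":-0.7,"wz":0,"gripper":0},{"tx":-0.6,"ty":0,"tz":0,"wx":0,"wy":-0.7,"wz":0,"gripper":0},{"tx":-0.6,"ty":0,"tz":0,"wx":0,"wy":-0.7,"wz":0,"gripper":0}]' 60 >/dev/null; python3 c.py;  python3 pic.py at8 1.0
```

```text
clk 12.40 tcp [534.6   4.3  45.6] head 167.94 z [ 0.004 -0.003 -1.   ] F [-5.74  1.76 -0.91] gap 16.5
limb in hook 82.1 -0.3 F along hook x,y,z [-5.98  0.52 -0.88] T [0.35 1.18 0.03]
clk 12.90 tcp [537.3   3.9  44.2] head 167.97 z [ 0.01  -0.004 -1.   ] F [-6.23  2.64 -2.3 ] gap 16.5
limb in hook 79.4 -0.5 F along hook x,y,z [-6.67  1.29 -2.22] T [0.46 1.29 0.09]
```

View pics/at8.png

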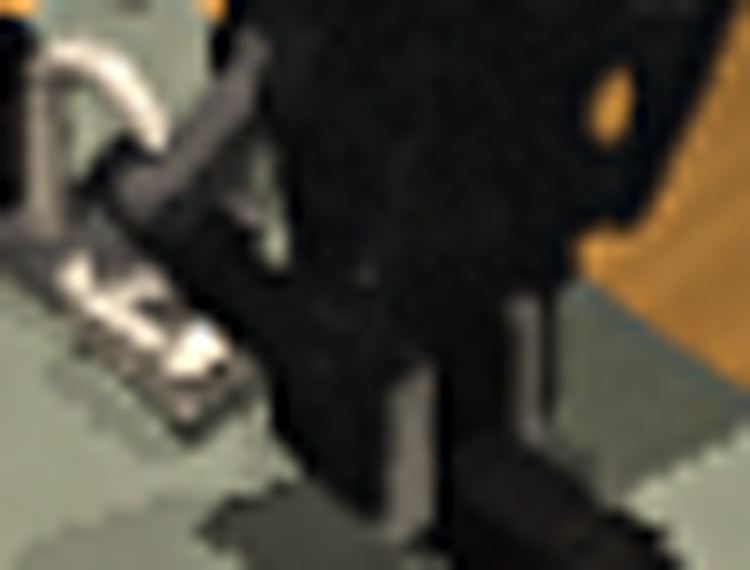

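The gate bar now folds inward (crop 150,300) at 6–7 N, as described.

```bash
python3 -m pendant '[{"tx":-0.2,"ty":0,"tz":-0.1,"wx":0,"wy":0,"wz":0,"gripper":0},{"tx":-0.4,"ty":0,"tz":-0.15,"wx":0,"wy":0,"wz":0,"gripper":0},{"tx":-0.5,"ty":0,"tz":-0.15,"wx":0,"wy":0,"wz":0,"gripper":0},{"tx":-0.6,"ty":0,"tz":-0.15,"wx":0,"wy":0,"wz":0,"gripper":0},{"tx":-0.6,"ty":0,"tz":-0.15,"wx":0,"wy":0,"wz":0,"gripper":0}]' 60 >/dev/null; python3 c.py
python3 -m pendant '[{"tx":-0.2,"ty":0,"tz":0,"wx":0,"wy":-0.2,"wz":0,"gripper":0},{"tx":-0.4,"ty":0,"tz":0,"wx":0,"wy":-0.2,"wz":0,"gripper":0},{"tx":-0.5,"ty":0,"tz":0,"wx":0,"wy":-0.2,"wz":0,"gripper":0},{"tx":-0.6,"ty":0,"tz":0,"wx":0,"wy":-0.2,"wz":0,"gripper":0},{"tx":-0.6,"ty":0,"tz":0,"wx":0,"wy":-0.2,"wz":0,"gripper":0}]' 60 >/dev/null; python3 c.py
```

```text
clk 13.45 tcp [540.3   3.8  44.4] head 168.02 z [ 0.005 -0.002 -1.   ] F [-6.27  3.25 -2.46] gap 16.3
limb in hook 76.5 -1.1 F along hook x,y,z [-6.82  1.88 -2.43] T [0.66 1.11 0.14]
clk 13.95 tcp [544.4   3.8  43.4] head 168.09 z [ 0.005  0.    -1.   ] F [-3.34  3.9  -3.43] gap 16.7
limb in hook 72.4 -2.1 F along hook x,y,z [-4.09  3.12 -3.42] T [0.77 0.78 0.2 ]
```

```bash
python3 -m pendant '[{"tx":-0.1,"ty":-0.1,"tz":-0.05,"wx":0,"wy":0,"wz":0.1,"gripper":0},{"tx":-0.2,"ty":-0.2,"tz":-0.1,"wx":0,"wy":0,"wz":0.2,"gripper":0},{"tx":-0.3,"ty":-0.2,"tz":-0.1,"wx":0,"wy":0,"wz":0.2,"gripper":0},{"tx":-0.4,"ty":-0.2,"tz":-0.1,"wx":0,"wy":0,"wz":0.2,"gripper":0},{"tx":-0.4,"ty":-0.2,"tz":-0.1,"wx":0,"wy":0,"wz":0.2,"gripper":0}]' 60 >/dev/null; python3 c.py;  python3 pic.py at9 1.0
```

```text
clk 14.45 tcp [549.6   0.7  44.9] head 167.88 z [ 0.007 -0.001 -1.   ] F [ 0.02 -0.24 -1.81] gap 16.6
limb in hook 66.7 0.1 F along hook x,y,z [ 0.06 -0.23 -1.81] T [0.   0.03 0.04]
```

View pics/at9.png

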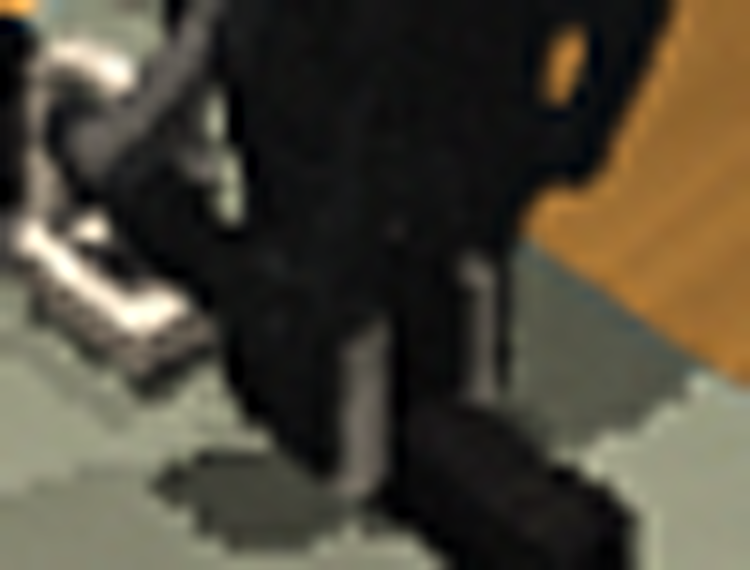

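The gate has flicked shut (bright bar across at crop (95,230)), the force is back to zero and the limb is in the bowl. I hold briefly, then tug back.

```bash
python3 -m pendant '[{"tx":-0.1,"ty":0,"tz":0,"wx":0,"wy":0,"wz":0,"gripper":0},{"tx":-0.1,"ty":0,"tz":0,"wx":0,"wy":0,"wz":0,"gripper":0},{"tx":-0.1,"ty":0,"tz":0,"wx":0,"wy":0,"wz":0,"gripper":0},{"tx":-0.1,"ty":0,"tz":0,"wx":0,"wy":0,"wz":0,"gripper":0},{"tx":-0.1,"ty":0,"tz":0,"wx":0,"wy":0,"wz":0,"gripper":0}]' 60 >/dev/null; python3 c.py
python3 -m pendant '[{"tx":0.2,"ty":0,"tz":0,"wx":0,"wy":0,"wz":0,"gripper":0},{"tx":0.4,"ty":0,"tz":0,"wx":0,"wy":0,"wz":0,"gripper":0},{"tx":0.6,"ty":0,"tz":0,"wx":0,"wy":0,"wz":0,"gripper":0},{"tx":0.8,"ty":0,"tz":0,"wx":0,"wy":0,"wz":0,"gripper":0},{"tx":0.8,"ty":0,"tz":0,"wx":0,"wy":0,"wz":0,"gripper":0}]' 60 >/dev/null; python3 c.py
```

```text
clk 15.00 tcp [550.5   0.   45. ] head 167.86 z [ 0.007 -0.001 -1.   ] F [-0.1  -0.7  -1.07] gap 16.2
limb in hook 65.6 0.6 F along hook x,y,z [ 0.04 -0.71 -1.07] T [-0.04  0.04  0.  ]
clk 15.50 tcp [542.2   1.8  44.9] head 167.86 z [ 0.007 -0.001 -1.   ] F [ 0.62  0.12 -2.14] gap 16.5
limb in hook 74.2 0.6 F along hook x,y,z [ 0.57  0.24 -2.15] T [0.04 0.   0.02]
```

```bash
python3 -m pendant '[{"tx":0.1,"ty":0,"tz":0,"wx":0,"wy":0,"wz":0,"gripper":0},{"tx":0.2,"ty":0,"tz":0,"wx":0,"wy":0,"wz":0,"gripper":0},{"tx":0.3,"ty":0,"tz":0,"wx":0,"wy":0,"wz":0,"gripper":0},{"tx":0.3,"ty":0,"tz":0,"wx":0,"wy":0,"wz":0,"gripper":0},{"tx":0.3,"ty":0,"tz":0,"wx":0,"wy":0,"wz":0,"gripper":0}]' 60 >/dev/null; python3 c.py; python3 pic.py at10 1.0
```

```text
clk 16.00 tcp [539.8   2.4  45. ] head 167.86 z [ 0.008 -0.001 -1.   ] F [ 1.85 -0.27 -1.95] gap 16.5
limb in hook 76.6 0.5 F along hook x,y,z [ 1.85  0.12 -1.97] T [-0.13 -0.24  0.02]
```

View pics/at10.png

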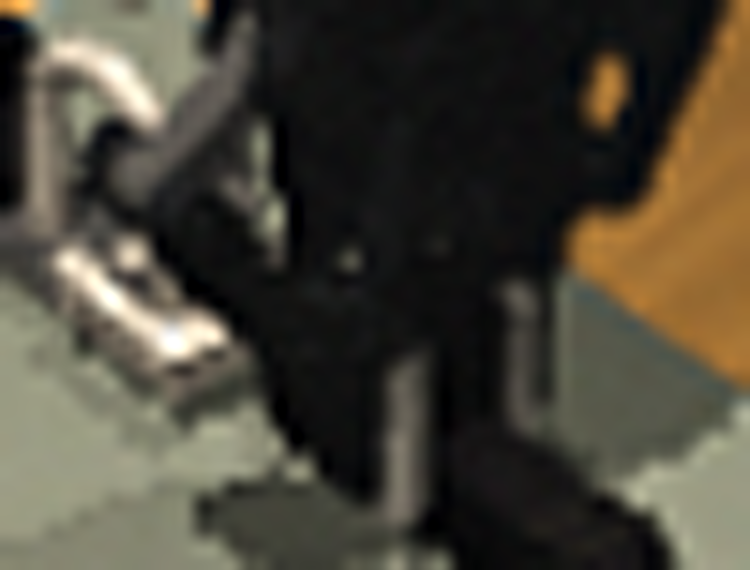

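```bash
python3 -m pendant '[{"tx":0.1,"ty":0,"tz":0,"wx":0,"wy":0.1,"wz":0,"gripper":0},{"tx":0.2,"ty":0,"tz":0,"wx":0,"wy":0.2,"wz":0,"gripper":0},{"tx":0.3,"ty":0,"tz":0,"wx":0,"wy":0.3,"wz":0,"gripper":0},{"tx":0.35,"ty":0,"tz":0,"wx":0,"wy":0.4,"wz":0,"gripper":0},{"tx":0.35,"ty":0,"tz":0,"wx":0,"wy":0.4,"wz":0,"gripper":0}]' 60 >/dev/null; python3 c.py
```

```text
clk 16.55 tcp [539.4   2.5  45.8] head 167.84 z [ 0.006 -0.001 -1.   ] F [ 6.35 -1.32 -5.84] gap 16.3
limb in hook 77.0 0.5 F along hook x,y,z [ 6.45  0.04 -5.88] T [-0.33 -1.21  0.01]
```

```bash
python3 -m pendant '[{"tx":0.3,"ty":0,"tz":0.05,"wx":0,"wy":0,"wz":0,"gripper":0},{"tx":0.35,"ty":0,"tz":0.1,"wx":0,"wy":0,"wz":0,"gripper":0},{"tx":0.4,"ty":0,"tz":0.1,"wx":0,"wy":0.2,"wz":0,"gripper":0},{"tx":0.4,"ty":0,"tz":0.1,"wx":0,"wy":0.2,"wz":0,"gripper":0},{"tx":0.4,"ty":0,"tz":0.1,"wx":0,"wy":0.2,"wz":0,"gripper":0}]' 60 >/dev/null; python3 c.py
```

```text
clk 17.05 tcp [539.4   2.5  45.8] head 167.82 z [ 0.01  -0.002 -1.   ] F [ 9.15 -1.55 -6.02] gap 16.3
limb in hook 77.1 0.5 F along hook x,y,z [ 9.21  0.42 -6.11] T [-0.38 -1.42  0.  ]
```

```bash
python3 -m pendant '[{"tx":0.4,"ty":0,"tz":0.1,"wx":0,"wy":0,"wz":0,"gripper":0},{"tx":0.42,"ty":0,"tz":0.1,"wx":0,"wy":0,"wz":0,"gripper":0},{"tx":0.43,"ty":0,"tz":0.1,"wx":0,"wy":0,"wz":0,"gripper":0},{"tx":0.43,"ty":0,"tz":0.1,"wx":0,"wy":0,"wz":0,"gripper":0},{"tx":0.43,"ty":0,"tz":0.1,"wx":0,"wy":0,"wz":0,"gripper":0}]' 60 >/dev/null; python3 c.py
python3 -m pendant '[{"tx":0,"ty":0,"tz":0,"wx":0,"wy":0.2,"wz":0,"gripper":0},{"tx":-0.2,"ty":0,"tz":0.1,"wx":0,"wy":0.5,"wz":0,"gripper":0},{"tx":-0.4,"ty":0,"tz":0.2,"wx":0,"wy":0.6,"wz":0,"gripper":0},{"tx":-0.6,"ty":0,"tz":0.2,"wx":0,"wy":0.6,"wz":0,"gripper":0},{"tx":-0.6,"ty":0,"tz":0.2,"wx":0,"wy":0.6,"wz":0,"gripper":0}]' 60 >/dev/null; python3 c.py;  python3 pic.py at11 1.0
```

```text
clk 17.55 tcp [539.4   2.6  46.2] head 167.80 z [ 0.017 -0.003 -1.   ] F [ 8.69 -1.48 -3.99] gap 16.8
limb in hook 77.0 0.5 F along hook x,y,z [ 8.73  0.38 -4.14] T [-0.4  -1.48 -0.05]
clk 18.05 tcp [545.    1.3  43.9] head 167.80 z [ 0.006 -0.001 -1.   ] F [ 0.55  0.85 -2.09] gap 16.3
limb in hook 71.3 0.5 F along hook x,y,z [ 0.35  0.95 -2.09] T [ 0.03  0.03 -0.04]
```

View pics/at11.png

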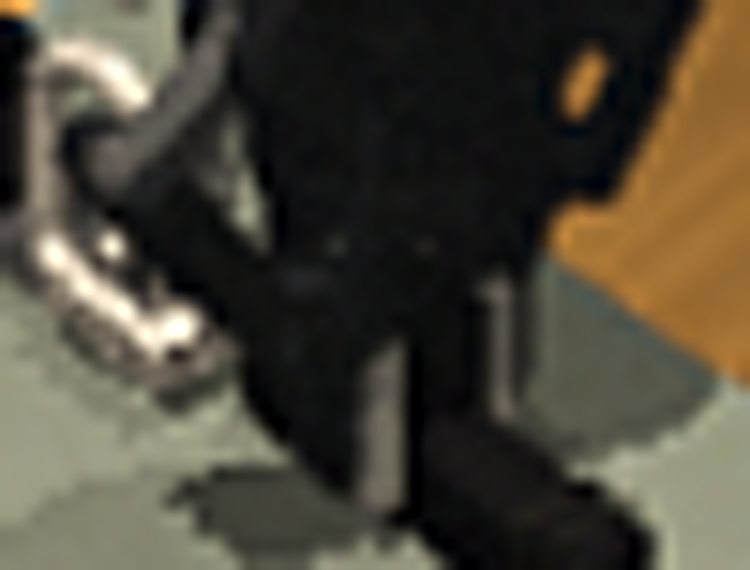

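The tug held at about 9 N, the gate is still shut and the limb sits mid-bowl. Now I lower the hook onto the box.

```bash
python3 -m pendant '[{"tx":0,"ty":0,"tz":0.05,"wx":0,"wy":0.2,"wz":0,"gripper":0},{"tx":0,"ty":0,"tz":0.1,"wx":0,"wy":0.3,"wz":0,"gripper":0},{"tx":0,"ty":0,"tz":0.15,"wx":0,"wy":0.3,"wz":0,"gripper":0},{"tx":0,"ty":0,"tz":0.15,"wx":0,"wy":0.3,"wz":0,"gripper":0},{"tx":0,"ty":0,"tz":0.15,"wx":0,"wy":0.3,"wz":0,"gripper":0}]' 60 >/dev/null; python3 c.py
python3 -m pendant '[{"tx":0,"ty":0,"tz":0.04,"wx":0,"wy":0,"wz":0,"gripper":0},{"tx":0,"ty":0,"tz":0.08,"wx":0,"wy":0,"wz":0,"gripper":0},{"tx":0,"ty":0,"tz":0.1,"wx":0,"wy":0,"wz":0,"gripper":0},{"tx":0,"ty":0,"tz":0.1,"wx":0,"wy":0,"wz":0,"gripper":0},{"tx":0,"ty":0,"tz":0.1,"wx":0,"wy":0,"wz":0,"gripper":0}]' 60 >/dev/null; python3 c.py
```

```text
clk 18.60 tcp [544.9   1.4  42.5] head 167.80 z [ 0.001  0.    -1.   ] F [ 0.06 -0.4  -2.06] gap 16.7
limb in hook 71.4 0.5 F along hook x,y,z [ 0.14 -0.38 -2.06] T [0.06 0.06 0.  ]
clk 19.10 tcp [545.    1.4  42. ] head 167.80 z [ 0.001  0.    -1.   ] F [-2.87  1.03  5.52] gap 16.1
limb in hook 71.4 0.5 F along hook x,y,z [-3.02  0.4   5.52] T [0.05 0.47 0.01]
```

```bash
python3 -m pendant '[{"tx":0,"ty":0,"tz":-0.02,"wx":0,"wy":0,"wz":0,"gripper":0.2},{"tx":0,"ty":0,"tz":-0.02,"wx":0,"wy":0,"wz":0,"gripper":0.3},{"tx":0,"ty":0,"tz":-0.02,"wx":0,"wy":0,"wz":0,"gripper":0.45},{"tx":0,"ty":0,"tz":-0.02,"wx":0,"wy":0,"wz":0,"gripper":0.6},{"tx":0,"ty":0,"tz":-0.02,"wx":0,"wy":0,"wz":0,"gripper":0.6}]' 20 >/dev/null; python3 c.py
python3 -m pendant '[{"tx":0,"ty":0,"tz":-0.5,"wx":0,"wy":0,"wz":0,"gripper":0.6},{"tx":0,"ty":0,"tz":-1.5,"wx":0,"wy":0,"wz":0,"gripper":0.6},{"tx":0,"ty":0,"tz":-3,"wx":0,"wy":0,"wz":0,"gripper":0.6},{"tx":0,"ty":0,"tz":-5,"wx":0,"wy":0,"wz":0,"gripper":0.6},{"tx":0,"ty":0,"tz":-8,"wx":0,"wy":0,"wz":0,"gripper":0.6}]' >/dev/null; python3 c.py
python3 - <<'E'
from h import *
s=cam("side"); crop(s,240,190,130,100,6,"pics/rel.png")
E
```

```text
clk 19.60 tcp [545.1   1.4  42.2] head 167.81 z [ 0.001  0.    -1.   ] F [0.18 0.55 0.52] gap 51.6
limb in hook 71.3 0.4 F along hook x,y,z [0.06 0.58 0.52] T [ 0.01 -0.01 -0.  ]
clk 20.10 tcp [543.9   1.4 122.5] head 167.80 z [-0.001  0.001 -1.   ] F [-0.51  0.09 -0.38] gap 51.3
limb in hook 72.6 0.6 F along hook x,y,z [-0.52 -0.02 -0.39] T [-0.    0.01  0.02]
```

View pics/rel.png

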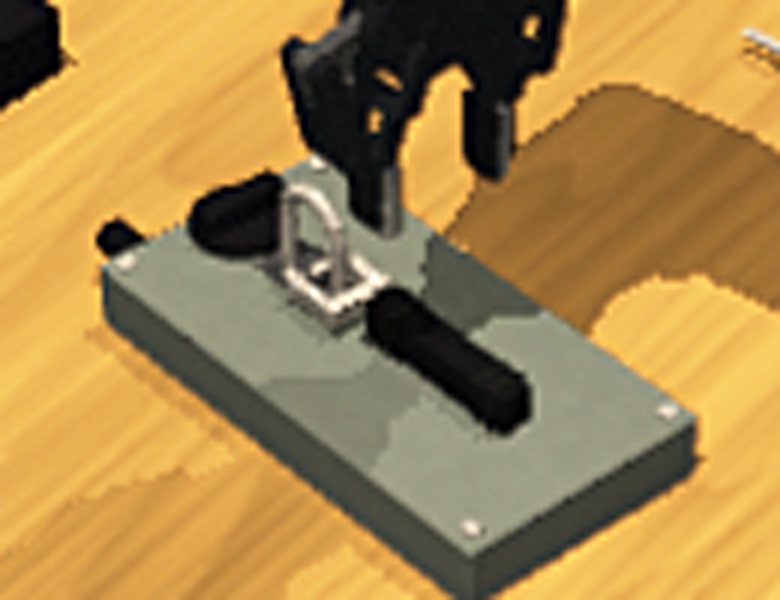

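The hook lies flat on the box with the near limb (crop 340,260) inside the bowl and the fingers free. I move the arm aside for a check from the top.

```bash
python3 -m pendant '[{"tx":0,"ty":-2,"tz":-2.5,"wx":0,"wy":0,"wz":0,"gripper":0.6},{"tx":0,"ty":-6,"tz":-5,"wx":0,"wy":0,"wz":0,"gripper":0.6},{"tx":0,"ty":-10,"tz":-7,"wx":0,"wy":0,"wz":0,"gripper":0.6},{"tx":0,"ty":-15,"tz":-8,"wx":0,"wy":0,"wz":0,"gripper":0.6},{"tx":0,"ty":-19,"tz":-8,"wx":0,"wy":0,"wz":0,"gripper":0.6}]' >/dev/null; 
python3 -m pendant '[{"tx":0,"ty":-3,"tz":0,"wx":0,"wy":0,"wz":0,"gripper":0.6},{"tx":0,"ty":-6,"tz":0,"wx":0,"wy":0,"wz":0,"gripper":0.6},{"tx":0,"ty":-8,"tz":0,"wx":0,"wy":0,"wz":0,"gripper":0.6},{"tx":0,"ty":-8,"tz":0,"wx":0,"wy":0,"wz":0,"gripper":0.6},{"tx":0,"ty":-8,"tz":0,"wx":0,"wy":0,"wz":0,"gripper":0.6}]' >/dev/null
python3 - <<'E'
from h import *
st()
s=cam("side");t=cam("top")
cv2.imwrite("pics/fin_top.png",t["img"])
a=cv2.resize(t["img"][180:230,300:360],(480,400),interpolation=2)
b=cv2.resize(s["img"][215:265,280:320],(320,400),interpolation=2)
cv2.imwrite("pics/fin.png",np.hstack([a,b]))
E
```

```text
clk 21.15 tcp [ 490.7 -265.5  212.1] head 167.75 z [ 0.014 -0.003 -1.   ] F [0.76 0.24 0.43] gap 51.1
```

View pics/fin.png

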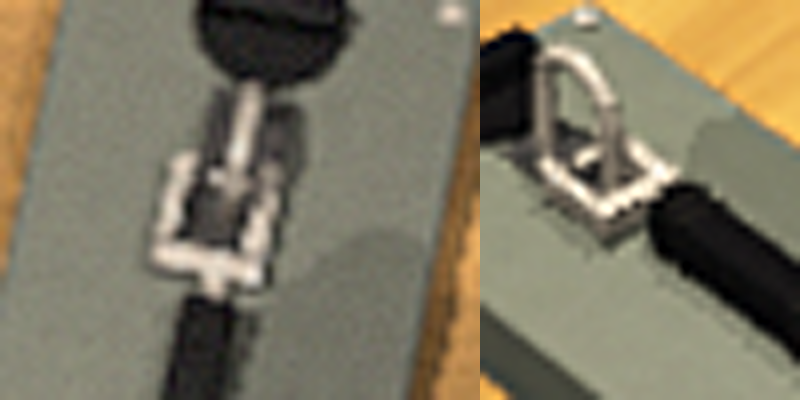

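View pics/fin_top.png

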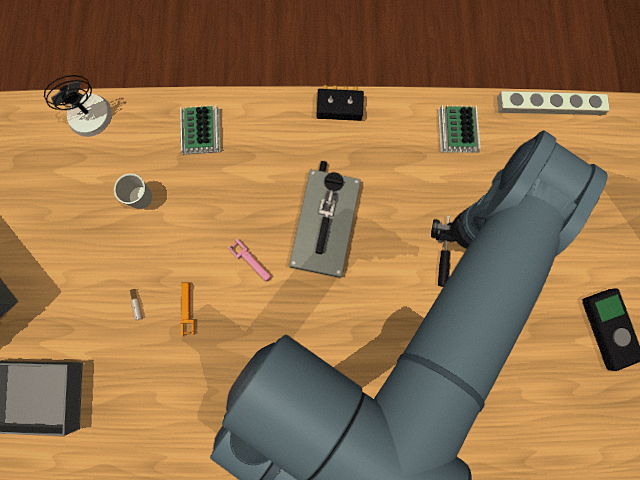

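```bash
python3 -c "
from h import *
print(manip.observe()['joint_velocities'].round(3)); print(manip.close_job())"
```

```text
[ 0.009  0.    -0.003 -0.002 -0.003 -0.001]
the job is handed in; nothing more can be done
None
```

I clipped the black and steel hook onto the near limb of the isolator's loop, tugged it to prove the gate, let go and handed the job in at about 21 s. No verdict was reported.

**Pushing on:** The gate took about 6–7 N and then dropped to zero as it flicked shut. It read about 12.6 N at one point because the nose was pressing on the box with about 9 N. I raised and levelled the hook and the force fell. All of these are wrist readings at the end of each move; I had no direct reading of the load on the loop.

**Tug:** The gate held at 8.7–9.2 N along the hook, slightly under the 10 N asked for. The limb stayed fixed at the gate throughout.

**Last checks:**
- **Hook:** The side and top pictures show it flat on the box, clipped on the loop. The limb is mid-bowl, about 71 mm ahead of the hook's origin and 0.5 mm off its line. That position comes from the arm's pose and the camera calibration, so it is good to about 2 mm.
- **Gate:** I judged it shut from the pictures and the forces, since its angle can't be read.
- **Arm:** The gripper is clear, 0.21 m up and still.
- **Bystanders:** The cup and the barrel look unmoved, as does the part of the driver that can be seen. The arm hides the capacitor in the last top picture, but nothing went near it.

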